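Set out the specimens for the microscope demonstration

ROBOT

A 7-joint arm with a two-finger parallel gripper is mounted at the origin on the work surface. World frame = base frame: x ahead of the robot, y to its left, z up, the work surface at z = 0. Lengths are in m, angles in rad, forces in N, time in s.
With the tool pointing down it reaches from about 0.35 to 0.9 m from the base axis. Payload 8.1 kg.
Tool frame: the origin (TCP) lies midway between the tips of the shut fingers; the grasp point (between the pads) lies behind it (arm.tcp_to_grasp is the z of the grasp point in the tool frame, in m); z points along the fingers, y is the line along which they close (so a half turn about z gives the same grasp; the last joint's range is limited). The gripper opens to 92 mm and grips with 3 to 60 N. Pads are 19 mm wide; open, the fingers measure 130 mm over their backs; the gripper's body (75 mm by 190 mm) begins 47 mm behind the grasp point.
Start: joints at [-1.379, 0.434, 0.025, 1.573, -0.012, 1.134, -0.075], TCP at [0.182, 0.598, 0.227] pointing down, gripper open.
Joint ranges: [-2.62, 2.62], [-0.44, 2.09], [-1.27, 1.32], [0.08, 2.57], [-1.32, 4.46], [0.12, 2], [-2.74, 2.74]. Speed limits (rad/s): [2.22, 2.22, 3.01, 3.01, 3.14, 3.14, 3.14].

INTERFACE

Orientations are given as a rotation vector (axis times angle).
In Python, from cell import readout, vision, arm gives the robot as it stands.
- The arm moves only by the tool carry_out, never from a script. Its argument "increments" is one flat list of numbers, 6 for each row, row after row: the shift along the world's x, y, z in mm, then the turn, a rotation vector about the world's x, y, z in rad. In form: [tx, ty, tz, wx, wy, wz, tx, ty, tz, wx, wy, wz, ...]. A call has 1 to 20 rows; each row shifts and turns the commanded pose from where the row before left it; what a row does not reach is not made up. A row lasts 1/8 s, in which the tool goes at most 62.5 mm and 10.7 degrees, less where a joint would pass 70% of its speed; a pose out of reach is approached as far as the arm can. A call with a gripper value outside its range is refused whole. "grip" is the closure, from 0 (fully open) to 1 (shut), set as the call begins (left out, the last holds). The fingers move at their own pace and stop on an object; "newtons" is the grip in N (left out, the last holds). Time passes only in rows, so rows that do not move let the fingers close. It gives the time, the measured TCP pose, the force, the opening and the grip force at its end, in the units of the state.
- readout.observe(): the state, without advancing time (a new reading comes with each control period).
- vision.get_image(name): name is "scene" or "top" or "wrist"; returns the picture (480x640x3 uint8, red, green, blue); there is no depth.
- vision.calibration(name): a dict with "fov_y" (degrees; the focal length in pixels is half the picture's height over the tangent of half this angle, whatever the lens; pixels are square), "cx", "cy" (the principal point, pixels), "k1" (the pictures are not rectified: a ray, as slopes to the right and down, at radius r is drawn at 1 + k1 r^2 times it, then the intrinsics apply), "pose" (4x4, takes a point from camera to world coordinates). Camera axes: x right, y up, looking along -z (the intrinsics and any distortion apply to the point x, -y, -z); pixel columns grow to the right and rows downward; lengths in m; the calibration is good to about 2 mm. A picture is of the moment at which its call begins: read the wrist's pose just before it. calibration takes no time and is no camera call; for the wrist camera it gives the pose at the moment of the call.
- arm.sign_off(): hands the job in; it is judged then, once.
The state is a dict: "clock": time; "joints": joint angles; "dq": joint speeds; "joint_efforts": joint torques, N m; "position": TCP position; "ee_rot": TCP orientation; "force": force on the tool from outside, world axes, zero at the start; "ft_torque": the same for the moment, N m; "width": opening from 0.0 (shut) to 1.0 (fully open); "gripper_force": force on a finger pad.
Only numpy, scipy, OpenCV 4.12 (cv2) and the standard library are available. Lean on these libraries where they do the work, as an engineer would, in place of code of your own. Each camera call takes 0.05 s, during which the arm holds its last target. There are 200 camera calls.

TASK

Get the specimens ready for the visitors: roll each six-sided white bar over, flat by flat, until its orange face is on top, leaving the bars lying on the blue mat, and stand every egg upright in a wooden ring of its own, pointed (red) end up. When all of that is done, and not before, switch the light source on by pushing its red lever fully over, away from the robot; do not knock over or shift the jar, the vial and the mug.

Things in the scene. Friction and masses are not known exactly. Their poses are not given: they have to be found in the camera images.
- mat: blue non-slip mat with black edge, fixed on the table, 310 x 600 mm, 4 mm thick; very grippy, so that a bar pushed high on its side tips over instead of sliding. Origin at the centre of its underside, x along its 310 mm side, y along its 600 mm side.
- bar1: hexagonal white plastic specimen bar, 110 mm long, 48 mm across opposite flats (each flat 27.7 mm wide, 55 mm across corners), 0.15 to 0.31 kg. One of its six long faces is covered by a bright orange strip with four grey mounts; the other five only have a narrow grey line. Origin at the middle of the bar; x runs along the bar, z is the outward normal of the orange face (z straight up = orange on top). It lies on one flat on the mat, the orange face not on top. May be absent.
- bar2: hexagonal white plastic specimen bar, 110 mm long, 48 mm across opposite flats (each flat 27.7 mm wide, 55 mm across corners), 0.15 to 0.31 kg. One of its six long faces is covered by a bright orange strip with four grey mounts; the other five only have a narrow grey line. Origin at the middle of the bar; x runs along the bar, z is the outward normal of the orange face (z straight up = orange on top). It lies on one flat on the mat, the orange face not on top. May be absent.
- bar3: hexagonal white plastic specimen bar, 110 mm long, 48 mm across opposite flats (each flat 27.7 mm wide, 55 mm across corners), 0.15 to 0.31 kg. One of its six long faces is covered by a bright orange strip with four grey mounts; the other five only have a narrow grey line. Origin at the middle of the bar; x runs along the bar, z is the outward normal of the orange face (z straight up = orange on top). It lies on one flat on the mat, the orange face not on top. May be absent.
- bar4: hexagonal white plastic specimen bar, 110 mm long, 48 mm across opposite flats (each flat 27.7 mm wide, 55 mm across corners), 0.15 to 0.31 kg. One of its six long faces is covered by a bright orange strip with four grey mounts; the other five only have a narrow grey line. Origin at the middle of the bar; x runs along the bar, z is the outward normal of the orange face (z straight up = orange on top). It lies on one flat on the mat, the orange face not on top. May be absent.
- egg1: solid egg cast, 74 mm long and 56 mm thick, 0.09 to 0.18 kg, a little bottom-heavy for an egg. Its blunt end is a half ball of 28 mm radius; its pointed end carries a red spot. Origin on the egg's axis at the thickest section (centre of the half ball), 28 mm from the blunt tip and 46 mm from the pointed tip; z runs along the axis to the pointed end. At the start it lies on its side on the table. May be absent.
- egg2: solid egg cast, 74 mm long and 56 mm thick, 0.09 to 0.18 kg, a little bottom-heavy for an egg. Its blunt end is a half ball of 28 mm radius; its pointed end carries a red spot. Origin on the egg's axis at the thickest section (centre of the half ball), 28 mm from the blunt tip and 46 mm from the pointed tip; z runs along the axis to the pointed end. At the start it lies on its side on the table. May be absent.
- egg3: solid egg cast, 74 mm long and 56 mm thick, 0.09 to 0.18 kg, a little bottom-heavy for an egg. Its blunt end is a half ball of 28 mm radius; its pointed end carries a red spot. Origin on the egg's axis at the thickest section (centre of the half ball), 28 mm from the blunt tip and 46 mm from the pointed tip; z runs along the axis to the pointed end. At the start it lies on its side on the table. May be absent.
- ring1: fixed dark-wood egg ring standing on the table: hole 42 mm in diameter, outside 58 mm, 24 mm high, with a flat 76 mm foot 5 mm thick that is only seen. Origin at the centre of its underside, z up. An egg set upright in it has its origin 43 mm above the table. Any ring takes any egg.
- ring2: fixed dark-wood egg ring standing on the table: hole 42 mm in diameter, outside 58 mm, 24 mm high, with a flat 76 mm foot 5 mm thick that is only seen. Origin at the centre of its underside, z up. An egg set upright in it has its origin 43 mm above the table. Any ring takes any egg.
- ring3: fixed dark-wood egg ring standing on the table: hole 42 mm in diameter, outside 58 mm, 24 mm high, with a flat 76 mm foot 5 mm thick that is only seen. Origin at the centre of its underside, z up. An egg set upright in it has its origin 43 mm above the table. Any ring takes any egg.
- switch (a joint): toggle lever of the light source, a white box 160 x 150 x 85 mm: about 0 (off, leaning towards the robot) to 1.0 rad (on, leaning away from the robot, +x); it stays where it is left; about 1 N at the tip moves it.
- switch_tip (a point): centre of the red ball (26 mm in diameter) at the end of that lever; the lever is a 10 mm steel rod, its pivot lies 80 mm from the ball centre, 107 mm above the table. The ball moves on an arc in the x-z plane of the box, about 77 mm towards +x from off to on.
- jar: amber jar, 48 mm in diameter, 85 mm high, a bystander; origin at the centre of its underside
- vial: small green bottle with white cap, 36 mm in diameter, 70 mm high, a bystander; origin at the centre of its underside
- cup: white mug, 76 mm in diameter, 90 mm high, a bystander; origin at the centre of its underside

How it is judged:
By the outcome, as a careful person would: the job done as asked, in the order asked, and still so for the second after the job is handed in, with the robot touching nothing.
Of bar1, bar2, bar3, bar4 only 3 to 4 are there at a start; the rules pass over those that are not, and their reading is None.
Of egg1, egg2, egg3 only 2 to 3 are there at a start; the rules pass over those that are not, and their reading is None.
At some moment in a run one of bar1, bar2, bar3, bar4 may be knocked a few centimetres aside while the robot is not near it.
Once in a run the grip may slacken for a moment while it holds something.
It also fails if it takes over 210 s, if anything falls off the work surface, if the arm or the gripper's body presses on something with over 40 N, if the wrist force passes 120 N, or if a joint passes its speed limit or range.

## Working session

There is one attempt and no reset: what is moved stays moved. The work goes in short steps, Python scripts to look and compute and a tool call to move; the robot and the scene stay as the last step left them, time stands still between calls to the robot, and variables do not carry over. Pictures are saved under pics/ and viewed, at most 14 in all, crops included, and the job is handed in when it is done.

Besides the shell and the picture viewer there is one more tool, called after "Request:" as name(argument=value, ...) on one line, values as JSON. carry_out: Moves the arm, as the interface text tells. Its arguments: {"type":"object","properties":{"increments":{"type":"array","items":{"type":"number"}},"grip":{"type":"number"},"newtons":{"type":"number"}},"required":["increments"]}

```bash
ls; mkdir -p pics; python3 - <<'E'
from cell import readout, vision, arm
import cv2
s=readout.observe(); print(s['clock'],s['position'],s['ee_rot'],arm.tcp_to_grasp)
for n in ['scene','top','wrist']:
    c=vision.calibration(n); print(n,c)
    cv2.imwrite(f'pics/{n}0.png',vision.get_image(n)[:,:,::-1])
E
```

```text
pics
0.0 [0.18151733 0.59751322 0.22591581] [-4.61471686e-01 -3.10744238e+00  2.54967476e-03] -0.0188
scene {'fov_y': 55.98246447225673, 'cx': 313.00085854584177, 'cy': 238.5840935590235, 'k1': -0.09952159548868805, 'pose': array([[ 0.13620053, -0.58146713,  0.80208814,  1.39954407],
       [ 0.99043187,  0.09808734, -0.0970751 , -0.09857614],
       [-0.02222872,  0.80763534,  0.58926313,  0.71772623],
       [ 0.        ,  0.        ,  0.        ,  1.        ]])}
top {'fov_y': 44.72056162282646, 'cx': 322.5910326971475, 'cy': 231.915173636577, 'k1': 0.055590878126453344, 'pose': array([[ 0.01833886,  0.99809695, -0.05887406,  0.5067007 ],
       [-0.99976679,  0.01897746,  0.01030595,  0.00829291],
       [ 0.01140362,  0.05867133,  0.99821222,  1.50800022],
       [ 0.        ,  0.        ,  0.        ,  1.        ]])}
wrist {'fov_y': 63.311615236279174, 'cx': 322.41495324266606, 'cy': 238.2679794710016, 'k1': -0.03675769881701843, 'pose': array([[ 0.29141973, -0.91113246, -0.29139694,  0.10167811],
       [ 0.95659425,  0.27712231,  0.09017014,  0.62282221],
       [-0.00140435, -0.30502599,  0.95234299,  0.38386103],
       [ 0.        ,  0.        ,  0.        ,  1.        ]])}
```

View pics/scene0.png

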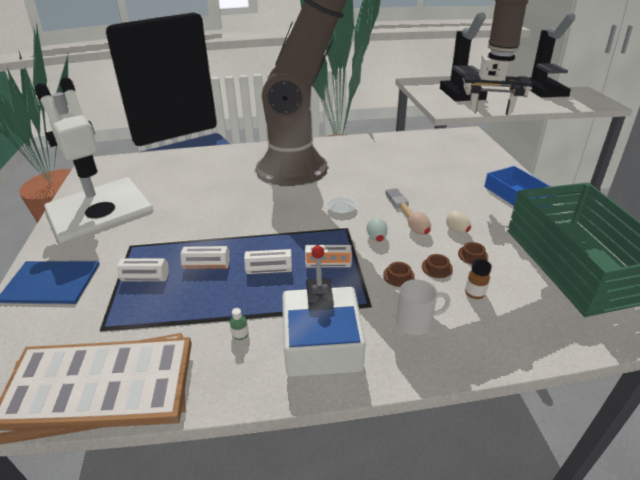

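View pics/top0.png

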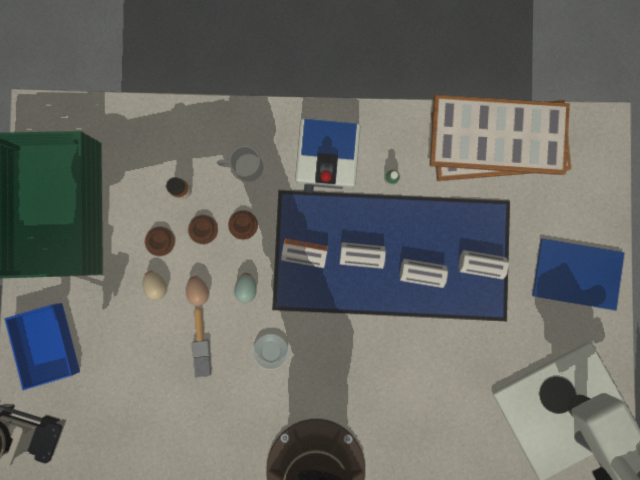

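The scene view shows 4 bars on the mat, 3 eggs (scene px about (377,230), (419,223), (459,222)) and 3 rings. In the top view the bars are at (304,253), (362,256), (424,273), (484,264), the eggs at (153,286), (197,291), (245,288), the rings at (160,240), (203,229), (242,224), and the red ball at (326,177). I'll enlarge crops next.

```bash
cat > h.py <<'E'
import numpy as np, cv2
from cell import readout, vision, arm
def K(c):
    f=240/np.tan(np.radians(c['fov_y'])/2); return f
def ray(c,u,v):
    f=K(c); d=np.array([(u-c['cx'])/f,(v-c['cy'])/f]); s=d.copy()
    for _ in range(20): s=d/(1+c['k1']*(s@s))
    R=c['pose'][:3,:3]; return c['pose'][:3,3],R@np.array([s[0],-s[1],-1])
def atz(c,u,v,z):
    o,d=ray(c,u,v); return o+d*(z-o[2])/d[2]
def proj(c,p):
    R=c['pose'][:3,:3]; q=R.T@(np.asarray(p)-c['pose'][:3,3]); s=np.array([q[0],-q[1]])/-q[2]
    s=s*(1+c['k1']*(s@s)); f=K(c); return s*f+[c['cx'],c['cy']]
def tri(c1,p1,c2,p2):
    o1,d1=ray(c1,*p1);o2,d2=ray(c2,*p2)
    A=np.stack([d1,-d2],1); t=np.linalg.lstsq(A,o2-o1,rcond=None)[0]
    a=o1+d1*t[0];b=o2+d2*t[1]; return (a+b)/2,np.linalg.norm(a-b)
E
python3 - <<'E'
from h import *
t=cv2.imread('pics/top0.png');s=cv2.imread('pics/scene0.png')
a=cv2.resize(t[190:325,270:520],(800,432),interpolation=cv2.INTER_CUBIC)
cv2.imwrite('pics/a.png',a)
b=cv2.resize(s[225:300,105:365],(800,231),interpolation=cv2.INTER_CUBIC)
c=cv2.resize(s[190:320,350:510],(430,350),interpolation=cv2.INTER_CUBIC)
d=cv2.resize(t[165:310,135:270],(325,349),interpolation=cv2.INTER_CUBIC)
o=np.zeros((590,800,3),np.uint8); o[:231]=b; o[235:585,:430]=c; o[235:584,440:765]=d
cv2.imwrite('pics/b.png',o)
T=vision.calibration('top');S=vision.calibration('scene')
for n,u,v,z in [('b',304,253,.052),('b',362,256,.052),('b',424,273,.052),('b',484,264,.052),('e',153,286,.04),('e',197,291,.04),('e',245,288,.04),('r',160,240,.024),('r',203,229,.024),('r',242,224,.024),('ball',326,177,.18),('jar',177,186,.08),('cup',246,164,.09),('vial',393,176,.07)]: print(n,atz(T,u,v,z).round(3))
print(tri(T,(326,177),S,(318,252)))
for m in [(282,191),(509,201),(507,320),(274,309)]: print(atz(T,*m,.004).round(3))
E
```

```text
b [0.539 0.039 0.052]
b [ 0.534 -0.106  0.052]
b [ 0.495 -0.261  0.052]
b [ 0.52  -0.41   0.052]
e [0.451 0.412 0.04 ]
e [0.44  0.303 0.04 ]
e [0.449 0.184 0.04 ]
r [0.566 0.403 0.024]
r [0.596 0.296 0.024]
r [0.61  0.198 0.024]
ball [ 0.711 -0.011  0.18 ]
jar [0.697 0.352 0.08 ]
cup [0.753 0.184 0.09 ]
vial [ 0.734 -0.179  0.07 ]
(array([ 0.71166322, -0.00861302,  0.17917853]), np.float64(0.004672903257504698))
[0.7   0.1   0.004]
[ 0.685 -0.488  0.004]
[ 0.379 -0.482  0.004]
[0.396 0.113 0.004]
```

View pics/a.png

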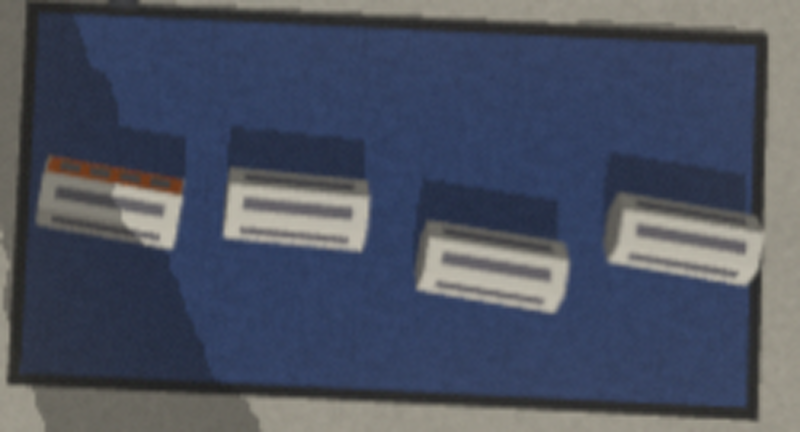

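View pics/b.png

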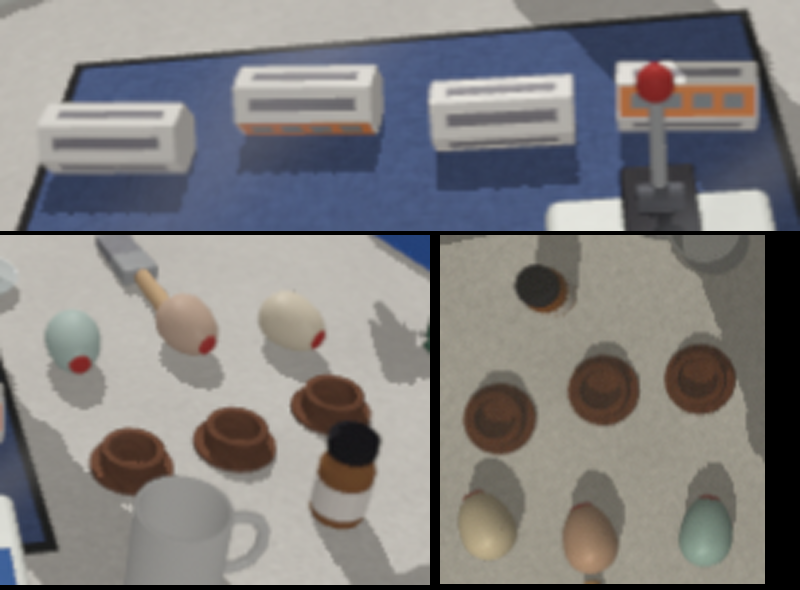

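The crops show the following:
- **Bar at y=.04:** orange on the upper +x face, so one roll toward -x.
- **Bar at y=-.26:** orange on the lower +x face, so two rolls toward -x.
- **The other two bars:** orange is hidden, either on the bottom or on the lower robot-side face.
- **Eggs:** all point roughly toward +x.

Next I'll use the wrist camera to look at the bars from the robot side.

Request:
carry_out(increments=[39, -43, 4, 0, 0, 0.05, 39, -43, 4, 0, 0, 0.05, 39, -43, 4, 0, 0, 0.05, 39, -43, 4, 0, 0, 0, 39, -43, 4, 0, 0, 0, 39, -43, 4, 0, 0, 0, 39, -43, 0, 0, 0, 0, 0, -50, 0, 0, 0, 0, 0, -50, 0, 0, 0, 0, 0, -50, 0, 0, 0, 0, 0, -50, 0, 0, 0, 0, 0, -50, 0, 0, 0, 0, 0, -50, 0, 0, 0, 0, 0, -50, 0, 0, 0, 0, 0, -50, 0, 0, 0, 0, -24, -54, -27, 0, -0.117, 0, -24, -54, -27, 0, -0.117, 0, -24, -54, -27, 0, -0.117, 0, 0, 0, 0, 0, 0, 0], grip=1, newtons=20)

```text
clock: 2.52
position: [0.3947, -0.2335, 0.1823]
ee_rot: [0.205, 2.837, 0.055]
force: [-0.5, -0.8, -0.2]
width: 0.004
gripper_force: 0.0
```

```bash
python3 - <<'E'
from h import *
s=readout.observe(); print(s['clock'],s['position'],s['ee_rot'],s['joints'])
print(cv2.Rodrigues(np.array(s['ee_rot']))[0].round(3))
c=vision.calibration('wrist'); np.save('w1.npy',c,allow_pickle=True)
cv2.imwrite('pics/w1.png',vision.get_image('wrist')[:,:,::-1]); print(c['pose'].round(3))
E
```

```text
2.525 [ 0.39474058 -0.23347903  0.18228982] [0.20541543 2.83717898 0.05536637] [ 0.07347029  0.08476564  0.52609401  2.24996396 -0.39220743  0.61318602
  2.31831066]
[[-0.946  0.135  0.294]
 [ 0.147  0.989  0.017]
 [-0.289  0.059 -0.956]]
[[ 0.136 -0.811 -0.569  0.269]
 [ 0.989  0.146  0.029 -0.223]
 [ 0.059 -0.566  0.822  0.309]
 [ 0.     0.     0.     1.   ]]
```

View pics/w1.png

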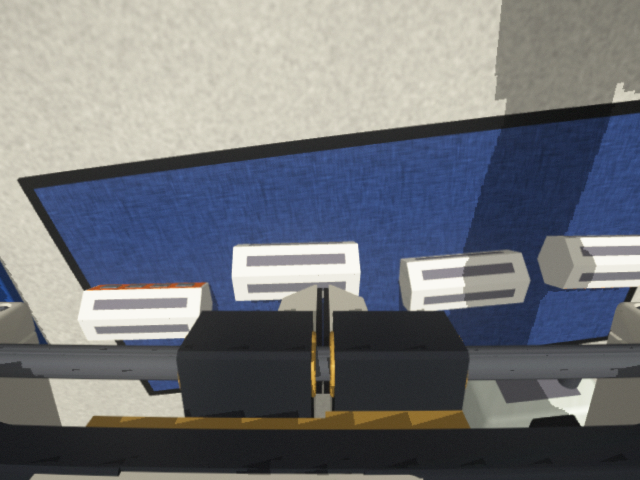

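```bash
python3 - <<'E'
from h import *
t=cv2.imread('pics/w1.png')
cv2.imwrite('pics/w1c.png',np.vstack([cv2.resize(t[230:350,70:270],(800,290),interpolation=cv2.INTER_CUBIC)[:, :],cv2.resize(t[230:315,345:545],(800,300),interpolation=cv2.INTER_CUBIC)]))
T=vision.calibration('top')
for n,p in dict(D=((57,191),(163,211)),C=((243,206),(352,213)),B=((442,258),(551,274)),A=((637,231),(747,248))).items():
    q=[atz(T,270+u/3.2,190+v/3.2,.052) for u,v in p]; d=q[0]-q[1]; print(n,((q[0]+q[1])/2).round(3),np.degrees(np.arctan2(-d[0],d[1])).round(1))
E
```

```text
D [0.54  0.038 0.052] -9.6
C [ 0.536 -0.109  0.052] -2.6
B [ 0.495 -0.264  0.052] -7.2
A [ 0.518 -0.415  0.052] -7.7
```

View pics/w1c.png

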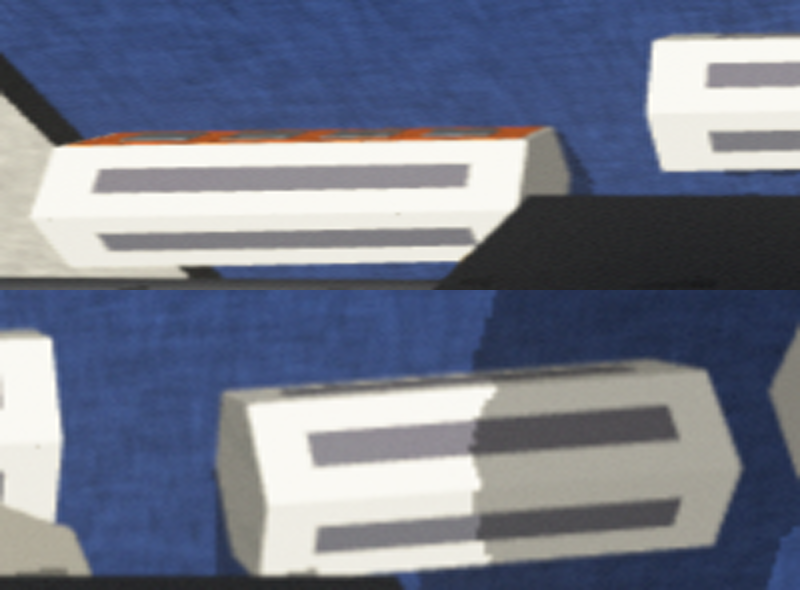

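The zoom settles the last two. Bar A (y=-.41) has orange on the lower robot-side face, so two rolls toward +x. Bar C (y=-.11) has orange underneath, so three rolls. I'm starting with A.

Request:
carry_out(increments=[19, -44, -20, -0.004, 0.075, 0, 19, -44, -20, -0.004, 0.075, 0, 19, -44, -20, -0.004, 0.075, 0, 19, -44, -20, -0.004, 0.075, 0, 0, 0, 0, 0, 0, 0, 0, 0, 0, 0, 0, 0])

```text
clock: 3.32
position: [0.4745, -0.4062, 0.1031]
ee_rot: [-0.216, -3.133, -0.004]
force: [-0.4, 0.3, 0.5]
width: -0.001
gripper_force: 0.0
```

```bash
cat > st.py <<'E'
from h import *
s=readout.observe(); R=cv2.Rodrigues(np.array(s['ee_rot']))[0]
print(round(s['clock'],2),'pos',(1000*s['position']).round(1),'ty',R[:,1].round(3),'tz',R[:,2].round(3),'F',np.round(s['force'],1),'w',round(s['width'],3),'gf',round(s['gripper_force'],1))
print('q',np.round(s['joints'],2))
E
python3 st.py
```

```text
3.33 pos [ 474.5 -406.2  103.1] ty [0.137 0.991 0.002] tz [-0.001  0.002 -1.   ] F [-0.4  0.3  0.5] w -0.001 gf 0.0
q [ 0.24  0.61  0.59  1.74 -0.41  0.92  2.43]
```

Request:
carry_out(increments=[0, 0, -29, 0, 0, 0, 0, 0, -29, 0, 0, 0, 5, -0.7, 0, 0, 0, 0, 5, -0.7, 0, 0, 0, 0, 5, -0.7, 0, 0, 0, 0, 5, -0.7, 0, 0, 0, 0, 5, -0.7, 0, 0, 0, 0, 5, -0.7, 0, 0, 0, 0, 5, -0.7, 0, 0, 0, 0, 0, 0, 0, 0, 0, 0, 0, 0, 0, 0, 0, 0, 0, 0, 0, 0, 0, 0, 5.5, -0.7, 0, 0, 0, 0, 5.5, -0.7, 0, 0, 0, 0, 5.5, -0.7, 0, 0, 0, 0, 5.5, -0.7, 0, 0, 0, 0, 5.5, -0.7, 0, 0, 0, 0, 0, 0, 0, 0, 0, 0, 0, 0, 0, 0, 0, 0])

```text
clock: 5.7
position: [0.544, -0.4182, 0.0522]
ee_rot: [0.213, 3.12, -0.005]
force: [7.4, 5.0, 34.4]
width: 0.003
gripper_force: 17.2
```

```bash
cat > bars.py <<'E'
from h import *
import sys
T=vision.calibration('top'); im=vision.get_image('top'); cv2.imwrite('pics/%s.png'%sys.argv[1],im[:,:,::-1])
hsv=cv2.cvtColor(im,cv2.COLOR_RGB2HSV)
def blobs(m,n,lo,z):
    k,l,st,ce=cv2.connectedComponentsWithStats(m.astype(np.uint8))
    for i in range(1,k):
        if st[i,4]>lo and 275<ce[i,0]<515 and 190<ce[i,1]<322:
            pts=np.argwhere(l==i)[:,::-1].astype(np.float32); r=cv2.minAreaRect(pts)
            (w,h),a=r[1],r[2]; a=a if w>h else a-90
            print(n,st[i,4],'px',ce[i].round(1),'xy',atz(T,*ce[i],z)[:2].round(3),'size',round(max(w,h)),round(min(w,h)),'yaw',-round((a+90)%180-90,1))
m=(hsv[...,0]<16)&(hsv[...,1]>130)&(hsv[...,2]>60)
m=cv2.morphologyEx(m.astype(np.uint8),cv2.MORPH_CLOSE,np.ones((3,3)))
blobs(m,'orange',12,.052)
b=((hsv[...,0]<100)|(hsv[...,1]<60))
b=cv2.morphologyEx(b.astype(np.uint8),cv2.MORPH_OPEN,np.ones((5,5)))
b[:, :276]=0; b[:,507:]=0; b[:195]=0; b[318:]=0
blobs(b,'bar',200,.04)
E
python3 bars.py t1; python3 st.py
```

```text
orange 13 px [305.8 244.5] xy [0.56  0.034] size 3 3 yaw -0.0
orange 15 px [324.1 247.6] xy [ 0.553 -0.011] size 4 3 yaw -0.0
bar 349 px [277.5 233.6] xy [0.587 0.107] size 106 5 yaw 90.0
bar 5637 px [446.6 273.5] xy [ 0.495 -0.32 ] size 230 122 yaw -0.0
bar 1053 px [303.9 252.7] xy [0.54  0.039] size 46 24 yaw -10.0
bar 1038 px [362.3 255. ] xy [ 0.537 -0.108] size 46 23 yaw -5.5
bar 1072 px [423.4 272.9] xy [ 0.495 -0.262] size 48 23 yaw -9.5
5.75 pos [ 544.  -418.2   52.2] ty [ 0.136  0.991 -0.002] tz [ 0.014 -0.004 -1.   ] F [ 7.9  3.9 35.2] w 0.006 gf 17.1
q [ 0.25  0.75  0.54  1.63 -0.48  0.89  2.41]
```

Request:
carry_out(increments=[0, 0, 40, 0, 0, 0, 0, 0, 40, 0, 0, 0, -50, 7, 0, 0, 0, 0, -50, 7, 0, 0, 0, 0, -40, 7, 0, 0, 0, 0])

```text
clock: 6.38
position: [0.3944, -0.395, 0.126]
ee_rot: [0.219, 3.134, 0.002]
force: [0.1, 0.6, 0.3]
width: 0.003
gripper_force: 0.0
```

```bash
python3 bars.py t2; python3 st.py; python3 - <<'E'
from h import *
t=cv2.imread('pics/t2.png');s=vision.get_image('scene')[:,:,::-1]
o=np.vstack([cv2.resize(t[190:325,270:520],(800,300),interpolation=cv2.INTER_CUBIC),cv2.resize(s[225:310,105:365],(800,290),interpolation=cv2.INTER_CUBIC)])
cv2.imwrite('pics/c2.png',o)
E
```

```text
orange 15 px [305.6 244.4] xy [0.561 0.035] size 3 3 yaw -0.0
orange 15 px [324.1 247.6] xy [ 0.553 -0.011] size 4 3 yaw -0.0
orange 20 px [466.4 258.6] xy [ 0.533 -0.366] size 6 4 yaw -0.0
orange 22 px [474.7 259.9] xy [ 0.53  -0.387] size 4 4 yaw -0.0
orange 87 px [493.4 263.3] xy [ 0.522 -0.433] size 26 5 yaw -9.5
bar 346 px [277.5 233.6] xy [0.587 0.107] size 109 5 yaw 90.0
bar 899 px [442.1 197.6] xy [ 0.686 -0.307] size 181 11 yaw -0.0
bar 3118 px [429.8 290.1] xy [ 0.452 -0.278] size 230 109 yaw -0.0
bar 1059 px [303.9 252.6] xy [0.54  0.039] size 45 24 yaw -10.3
bar 1038 px [362.3 255. ] xy [ 0.537 -0.108] size 46 23 yaw -5.5
bar 1079 px [423.4 272.9] xy [ 0.495 -0.262] size 48 23 yaw -9.5
6.42 pos [ 388.6 -394.5  125.8] ty [0.144 0.99  0.003] tz [-0.003  0.003 -1.   ] F [-7.1  0.7 -0.4] w 0.002 gf 0.0
q [ 0.25  0.48  0.63  1.9  -0.36  0.88  2.49]
```

View pics/c2.png

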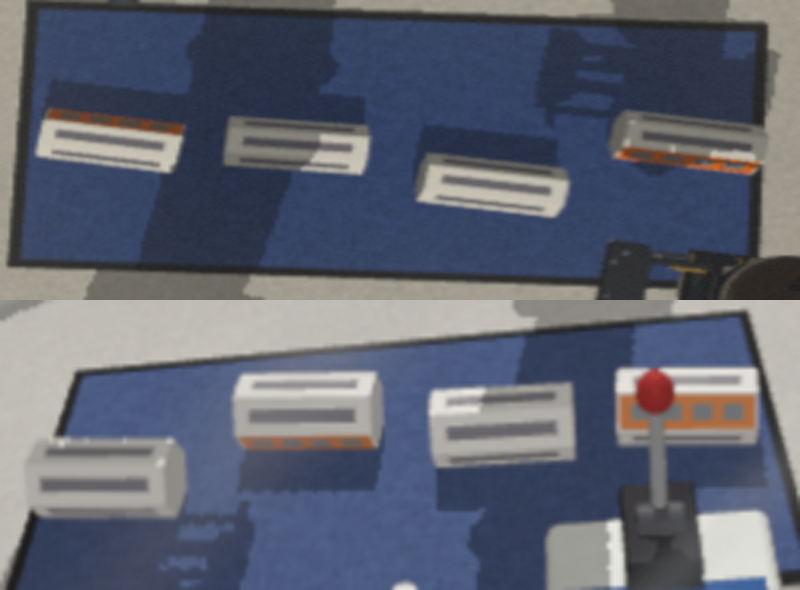

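Bar A rolled once. It now lies at about (.549, -.418) with orange on the upper robot side. The second push slid up over it, so from here on the push follows the tipping arc, rising as it goes.

Request:
carry_out(increments=[40, -6, 0, 0, 0, 0, 40, -6, 0, 0, 0, 0, 40, -6, 0, 0, 0, 0, 0, 0, -40, 0, 0, 0, 0, 0, -40, 0, 0, 0, 0, 0, 0, 0, 0, 0, 4, -0.6, 0, 0, 0, 0, 4, -0.6, 0, 0, 0, 0, 4, -0.6, 0, 0, 0, 0, 4, -0.6, 2.5, 0, 0, 0, 4, -0.6, 2.2, 0, 0, 0, 4, -0.6, 1.8, 0, 0, 0, 4, -0.6, 1.4, 0, 0, 0, 4, -0.6, 1.1, 0, 0, 0, 4, -0.6, 0.7, 0, 0, 0, 4, -0.6, 0.4, 0, 0, 0, 4, -0.6, 0, 0, 0, 0, 4, -0.6, 0, 0, 0, 0])

```text
clock: 8.72
position: [0.5639, -0.4199, 0.0548]
ee_rot: [-0.218, -3.132, -0.004]
force: [-0.1, -0.2, -0.4]
width: 0.005
gripper_force: 0.0
```

```bash
python3 bars.py t3; python3 st.py
```

```text
orange 64 px [479.1 241.8] xy [ 0.575 -0.398] size 9 9 yaw 81.9
orange 13 px [305.8 244.5] xy [0.56  0.034] size 3 3 yaw -0.0
orange 14 px [324.1 247.7] xy [ 0.553 -0.011] size 4 3 yaw -0.0
bar 348 px [277.5 234. ] xy [0.586 0.107] size 109 5 yaw 90.0
bar 903 px [441.9 197.6] xy [ 0.686 -0.307] size 182 9 yaw -0.0
bar 5512 px [450.5 285.4] xy [ 0.465 -0.33 ] size 230 110 yaw -0.0
bar 1061 px [304.  252.7] xy [0.54  0.039] size 46 24 yaw -10.3
bar 1037 px [362.4 255. ] xy [ 0.537 -0.108] size 46 23 yaw -5.5
bar 1072 px [423.4 272.9] xy [ 0.495 -0.262] size 48 23 yaw -9.5
8.78 pos [ 564.6 -419.9   54.9] ty [0.138 0.99  0.002] tz [-0.001  0.002 -1.   ] F [0.5 0.5 0. ] w 0.005 gf 0.0
q [ 0.24  0.78  0.55  1.56 -0.47  0.95  2.38]
```

Request:
carry_out(increments=[0, 0, 60, 0, 0, 0, -10, 51, 0, 0, 0, 0, -10, 51, 0, 0, 0, 0, -10, 51, 0, 0, 0, 0, 0, 0, -35, 0, 0, 0, 0, 0, -35, 0, 0, 0, 0, 0, 0, 0, 0, 0, -4, 0.6, 0, 0, 0, 0, -4, 0.6, 0, 0, 0, 0, -4, 0.6, 0, 0, 0, 0, -4, 0.6, 2.5, 0, 0, 0, -4, 0.6, 2.2, 0, 0, 0, -4, 0.6, 1.8, 0, 0, 0, -4, 0.6, 1.4, 0, 0, 0, -4, 0.6, 1.1, 0, 0, 0, -4, 0.6, 0.7, 0, 0, 0, -4, 0.6, 0.4, 0, 0, 0, -4, 0.6, 0, 0, 0, 0, 0, 0, 30, 0, 0, 0, 40, -6, 0, 0, 0, 0])

```text
clock: 11.28
position: [0.5284, -0.2668, 0.087]
ee_rot: [-0.222, -3.133, -0.005]
force: [1.0, -0.6, -0.0]
width: 0.006
gripper_force: 0.0
```

```bash
python3 bars.py t4; python3 st.py
```

```text
orange 127 px [501.  243.7] xy [ 0.572 -0.452] size 23 10 yaw -10.0
orange 13 px [295.8 242.6] xy [0.565 0.06 ] size 3 3 yaw -0.0
orange 13 px [305.8 244.5] xy [0.56  0.034] size 3 3 yaw -0.0
orange 16 px [323.9 247.7] xy [ 0.553 -0.011] size 5 3 yaw -0.0
bar 347 px [277.5 233.1] xy [0.588 0.107] size 106 5 yaw 90.0
bar 9864 px [438.1 269.9] xy [ 0.503 -0.299] size 230 122 yaw -0.0
bar 1045 px [303.9 252.7] xy [0.54  0.039] size 45 24 yaw -10.3
bar 1038 px [362.3 255. ] xy [ 0.537 -0.108] size 46 23 yaw -5.5
11.32 pos [ 535.7 -266.2   86.5] ty [0.136 0.991 0.002] tz [ 0.004  0.001 -1.   ] F [ 7.7 -0.3  1.4] w 0.003 gf 0.0
q [-0.03  0.59  0.59  1.83 -0.43  0.85  2.21]
```

```bash
cat > sc.py <<'E'
from h import *
import sys
S=vision.calibration('scene'); im=vision.get_image('scene'); cv2.imwrite('pics/%s.png'%sys.argv[1],im[:,:,::-1])
hsv=cv2.cvtColor(im,cv2.COLOR_RGB2HSV)
m=((hsv[...,0]<16)&(hsv[...,1]>110)&(hsv[...,2]>60)).astype(np.uint8)
m[:, 360:]=0; m[:225]=0; m[325:]=0; m=cv2.morphologyEx(m,cv2.MORPH_CLOSE,np.ones((3,9)))
k,l,st,ce=cv2.connectedComponentsWithStats(m)
for i in range(1,k):
    if st[i,4]>15: print(st[i,4],'box',st[i,:4],'top?',atz(S,*ce[i],.052)[:2].round(3),'upside?',atz(S,*ce[i],.040)[:2].round(3))
E
python3 sc.py s4
```

```text
291 box [185 247  41   9] top? [ 0.504 -0.25 ] upside? [ 0.487 -0.253]
495 box [307 246  43  17] top? [0.57  0.033] upside? [0.555 0.035]
265 box [111 273  45   8] top? [ 0.571 -0.421] upside? [ 0.556 -0.427]
```

Request:
carry_out(increments=[-30, 4, 0, 0, 0, 0, 0, 0, -20, 0, 0, 0, 0, 0, -20, 0, 0, 0, 0, 0, 0, 0, 0, 0, -4, 0.6, 0, 0, 0, 0, -4, 0.6, 0, 0, 0, 0, -4, 0.6, 0, 0, 0, 0, -4, 0.6, 2.5, 0, 0, 0, -4, 0.6, 2.2, 0, 0, 0, -4, 0.6, 1.8, 0, 0, 0, -4, 0.6, 1.4, 0, 0, 0, -4, 0.6, 1.1, 0, 0, 0, -4, 0.6, 0.7, 0, 0, 0, -4, 0.6, 0.4, 0, 0, 0, -4, 0.6, 0, 0, 0, 0, -4, 0.6, 0, 0, 0, 0, 0, 0, 40, 0, 0, 0, 55, -8, 0, 0, 0, 0, 55, 0, 0, 0, 0, 0])

```text
clock: 13.75
position: [0.5635, -0.2641, 0.0965]
ee_rot: [0.22, 3.133, 0.002]
force: [0.6, -0.4, 0.0]
width: 0.008
gripper_force: 0.0
```

```bash
python3 sc.py s5; python3 bars.py t5; python3 st.py
```

```text
59 box [206 234  21   5] top? [ 0.443 -0.237] upside? [ 0.426 -0.24 ]
493 box [307 246  43  17] top? [0.57  0.033] upside? [0.555 0.035]
265 box [111 273  45   8] top? [ 0.571 -0.421] upside? [ 0.556 -0.427]
orange 55 px [506.4 245.7] xy [ 0.567 -0.465] size 10 9 yaw 78.7
orange 13 px [305.8 244.5] xy [0.56  0.034] size 3 3 yaw -0.0
orange 16 px [323.9 247.7] xy [ 0.553 -0.011] size 5 3 yaw -0.0
bar 348 px [277.5 233.4] xy [0.587 0.107] size 108 5 yaw 90.0
bar 10859 px [434.2 261.8] xy [ 0.523 -0.289] size 230 122 yaw -0.0
bar 1053 px [303.9 252.7] xy [0.54  0.039] size 45 24 yaw -10.3
bar 1039 px [362.3 255. ] xy [ 0.537 -0.108] size 46 23 yaw -5.5
13.85 pos [ 568.1 -261.6   95.3] ty [0.133 0.991 0.002] tz [ 0.003  0.001 -1.   ] F [-0.1  1.4 -0.7] w 0.008 gf 0.0
q [-0.04  0.62  0.6   1.75 -0.43  0.9   2.18]
```

Request:
carry_out(increments=[3, 50, 0, 0, 0, 0.06, 3, 50, 0, 0, 0, 0, 2, 50, 0, 0, 0, 0, 0, 0, -25, 0, 0, 0, 0, 0, -24, 0, 0, 0, 0, 0, 0, 0, 0, 0, -4, 0.3, 0, 0, 0, 0, -4, 0.3, 0, 0, 0, 0, -4, 0.3, 0, 0, 0, 0, -4, 0.3, 2.5, 0, 0, 0, -4, 0.3, 2.2, 0, 0, 0, -4, 0.3, 1.8, 0, 0, 0, -4, 0.3, 1.4, 0, 0, 0, -4, 0.3, 1.1, 0, 0, 0, -4, 0.3, 0.7, 0, 0, 0, -4, 0.3, 0.4, 0, 0, 0, -4, 0.3, 0, 0, 0, 0, 0, 0, 30, 0, 0, 0, 30, -2, 0, 0, 0, 0])

```text
clock: 16.23
position: [0.5555, -0.1121, 0.0882]
ee_rot: [-0.125, -3.139, -0.004]
force: [0.8, -0.8, 0.5]
width: 0.002
gripper_force: 0.0
```

```bash
python3 bars.py t6; python3 st.py
```

```text
orange 289 px [489.  242.2] xy [ 0.575 -0.422] size 42 9 yaw -9.5
orange 13 px [295.8 242.6] xy [0.565 0.06 ] size 3 3 yaw -0.0
orange 17 px [305.4 244.6] xy [0.56  0.036] size 4 3 yaw -0.0
orange 18 px [314.1 246.5] xy [0.556 0.014] size 8 4 yaw -9.5
orange 18 px [323.8 247.8] xy [ 0.553 -0.011] size 6 3 yaw -0.0
orange 286 px [424.8 291.1] xy [ 0.45  -0.263] size 42 9 yaw -7.9
bar 345 px [277.5 233.1] xy [0.588 0.107] size 106 5 yaw 90.0
bar 11095 px [380.6 260.3] xy [ 0.525 -0.154] size 230 122 yaw -0.0
bar 1092 px [423.8 291. ] xy [ 0.45  -0.263] size 48 23 yaw -7.6
16.27 pos [ 560.6 -111.7   87.9] ty [0.077 0.997 0.002] tz [ 0.004  0.001 -1.   ] F [4.8 0.3 1.1] w 0.008 gf 0.0
q [-0.31  0.55  0.6   1.9  -0.42  0.81  2.  ]
```

```bash
python3 sc.py s6
```

```text
182 box [184 236  41   6] top? [ 0.448 -0.264] upside? [ 0.431 -0.267]
500 box [307 246  43  17] top? [0.57  0.033] upside? [0.555 0.035]
131 box [248 262  42   5] top? [ 0.574 -0.106] upside? [ 0.559 -0.106]
265 box [111 273  45   8] top? [ 0.571 -0.421] upside? [ 0.556 -0.427]
```

Request:
carry_out(increments=[-13, 1, 0, 0, 0, 0, 0, 0, -21, 0, 0, 0, 0, 0, -21, 0, 0, 0, 0, 0, 0, 0, 0, 0, -4, 0.3, 0, 0, 0, 0, -4, 0.3, 0, 0, 0, 0, -4, 0.3, 0, 0, 0, 0, -4, 0.3, 2.5, 0, 0, 0, -4, 0.3, 2.2, 0, 0, 0, -4, 0.3, 1.8, 0, 0, 0, -4, 0.3, 1.4, 0, 0, 0, -4, 0.3, 1.1, 0, 0, 0, -4, 0.3, 0.7, 0, 0, 0, -4, 0.3, 0.4, 0, 0, 0, -4, 0.3, 0, 0, 0, 0, 0, 0, 30, 0, 0, 0, 35, -2, 0, 0, 0, 0, 35, -2, 0, 0, 0, 0])

```text
clock: 18.58
position: [0.5697, -0.1114, 0.085]
ee_rot: [-0.124, -3.139, -0.004]
force: [0.5, -0.6, -0.0]
width: 0.012
gripper_force: 0.0
```

```bash
python3 sc.py s7;python3 st.py
```

```text
150 box [184 237  40   5] top? [ 0.447 -0.273] upside? [ 0.43  -0.276]
217 box [247 244  43  11] top? [ 0.521 -0.096] upside? [ 0.505 -0.096]
499 box [307 246  43  17] top? [0.57  0.033] upside? [0.555 0.035]
265 box [111 273  45   8] top? [ 0.571 -0.421] upside? [ 0.556 -0.427]
18.62 pos [ 574.6 -111.2   85.1] ty [0.077 0.997 0.001] tz [ 0.003  0.001 -1.   ] F [ 6.5 -0.4  1.3] w 0.001 gf 0.0
q [-0.31  0.58  0.59  1.86 -0.43  0.83  2.  ]
```

Request:
carry_out(increments=[-27, 1, 0, 0, 0, 0, -26, 1, 0, 0, 0, 0, 0, 0, -20, 0, 0, 0, 0, 0, -19, 0, 0, 0, 0, 0, 0, 0, 0, 0, -4, 0.3, 0, 0, 0, 0, -4, 0.3, 0, 0, 0, 0, -4, 0.3, 0, 0, 0, 0, -4, 0.3, 2.5, 0, 0, 0, -4, 0.3, 2.2, 0, 0, 0, -4, 0.3, 1.8, 0, 0, 0, -4, 0.3, 1.4, 0, 0, 0, -4, 0.3, 1.1, 0, 0, 0, -4, 0.3, 0.7, 0, 0, 0, -4, 0.3, 0.4, 0, 0, 0, -4, 0.3, 0, 0, 0, 0, 0, 0, 30, 0, 0, 0, 45, 0, 0, 0, 0, 0, 45, 0, 0, 0, 0, 0, 0, 0, 0, 0, 0, 0])

```text
clock: 21.12
position: [0.5648, -0.1059, 0.0855]
ee_rot: [0.12, 3.138, 0.002]
force: [-0.8, 0.3, -0.5]
width: 0.008
gripper_force: 0.0
```

```bash
python3 sc.py s8;python3 st.py
```

```text
61 box [275 230  14   6] top? [ 0.456 -0.062] upside? [ 0.439 -0.062]
18 box [248 232   9   6] top? [ 0.453 -0.144] upside? [ 0.436 -0.144]
181 box [184 236  41   6] top? [ 0.448 -0.264] upside? [ 0.431 -0.267]
500 box [307 246  43  17] top? [0.57  0.033] upside? [0.555 0.035]
265 box [111 273  45   8] top? [ 0.571 -0.421] upside? [ 0.556 -0.427]
21.18 pos [ 562.5 -106.3   85.3] ty [0.078 0.997 0.001] tz [-0.001  0.001 -1.   ] F [-1.1 -0.6  0.4] w 0.0 gf 0.0
q [-0.32  0.56  0.6   1.89 -0.43  0.82  2.  ]
```

Request:
carry_out(increments=[5, 46, 10, 0, 0, -0.05, 5, 46, 0, 0, 0, -0.05, 5, 46, 0, 0, 0, 0, 0, 0, -25, 0, 0, 0, 0, 0, -24, 0, 0, 0, 0, 0, 0, 0, 0, 0, -4, 0.7, 0, 0, 0, 0, -4, 0.7, 0, 0, 0, 0, -4, 0.7, 0, 0, 0, 0, -4, 0.7, 2.5, 0, 0, 0, -4, 0.7, 2.2, 0, 0, 0, -4, 0.7, 1.8, 0, 0, 0, -4, 0.7, 1.4, 0, 0, 0, -4, 0.7, 1.1, 0, 0, 0, -4, 0.7, 0.7, 0, 0, 0, -4, 0.7, 0.4, 0, 0, 0, -4, 0.7, 0, 0, 0, 0, 0, 0, 55, 0, 0, 0, 0, 0, 55, 0, 0, 0, -30, 50, 40, 0, 0, 0], grip=1)

```text
clock: 23.68
position: [0.5086, 0.0807, 0.2051]
ee_rot: [0.29, 3.124, 0.002]
force: [0.2, 1.5, 0.2]
width: 0.003
gripper_force: 0.0
```

```bash
python3 bars.py t9; python3 sc.py s9;python3 st.py
```

```text
orange 288 px [488.9 242.2] xy [ 0.575 -0.422] size 42 9 yaw -9.5
orange 290 px [359.5 287.8] xy [ 0.455 -0.101] size 42 10 yaw -5.4
orange 282 px [424.8 291.1] xy [ 0.45  -0.263] size 42 9 yaw -7.7
bar 6317 px [366.1 263. ] xy [ 0.517 -0.118] size 230 122 yaw -0.0
bar 1056 px [359.1 287.7] xy [ 0.455 -0.101] size 46 23 yaw -5.4
bar 1103 px [423.7 291. ] xy [ 0.45  -0.263] size 48 23 yaw -7.6
197 box [248 230  41   8] top? [ 0.453 -0.097] upside? [ 0.436 -0.097]
178 box [184 236  41   6] top? [ 0.448 -0.264] upside? [ 0.43  -0.267]
364 box [307 239  42  19] top? [0.523 0.034] upside? [0.507 0.036]
265 box [111 273  45   8] top? [ 0.571 -0.421] upside? [ 0.556 -0.427]
23.77 pos [506.1  89.3 205. ] ty [0.171 0.985 0.007] tz [ 0.002  0.006 -1.   ] F [ 0.1 -0.3 -0.9] w 0.002 gf 0.0
q [-0.87  0.32  0.78  1.92 -0.27  1.    1.43]
```

Bars A, B and C show orange on top, and D appears to. Next are close looks at the eggs and rings from two wrist positions.

Request:
carry_out(increments=[-9, 42, 3, 0, 0, 0.035, -9, 42, 3, 0, 0, 0.035, -9, 42, 3, 0, 0, 0.035, -9, 42, 3, 0, 0, 0.035, -9, 42, 3, 0, 0, 0.035, 0, 0, 0, 0, 0, 0, 0, 0, 0, 0, 0, 0], grip=0.1)

```text
clock: 24.65
position: [0.4616, 0.2926, 0.217]
ee_rot: [-0.007, -3.141, -0.001]
force: [-0.3, -0.2, -0.1]
width: 0.718
gripper_force: 0.0
```

```bash
python3 st.py; python3 bars.py t10; python3 - <<'E'
from h import *
c=vision.calibration('wrist'); np.save('we1.npy',c,allow_pickle=True)
cv2.imwrite('pics/we1.png',vision.get_image('wrist')[:,:,::-1])
E
```

```text
24.65 pos [461.6 292.6 217. ] ty [0.004 1.    0.001] tz [-0.001  0.001 -1.   ] F [-0.3 -0.2 -0.1] w 0.718 gf 0.0
q [-1.17  0.36  0.69  1.82 -0.26  1.06  1.18]
orange 288 px [488.9 242.2] xy [ 0.575 -0.422] size 42 9 yaw -9.5
orange 269 px [302.1 263.6] xy [0.513 0.043] size 42 9 yaw -10.1
orange 290 px [359.5 287.8] xy [ 0.455 -0.101] size 42 10 yaw -5.4
orange 284 px [424.8 291.1] xy [ 0.45  -0.263] size 42 9 yaw -7.6
bar 357 px [277.6 233.1] xy [0.588 0.106] size 107 5 yaw 90.0
bar 3466 px [424.6 260.5] xy [ 0.526 -0.265] size 230 122 yaw -0.0
bar 1048 px [301.9 263.4] xy [0.513 0.044] size 46 24 yaw -9.5
bar 1056 px [359.2 287.7] xy [ 0.455 -0.101] size 46 23 yaw -5.5
bar 1092 px [423.7 291. ] xy [ 0.45  -0.263] size 48 23 yaw -7.6
```

Request:
carry_out(increments=[35, 0, 0, 0, 0, 0, 35, 0, 0, 0, 0, 0, 30, 0, 0, 0, 0, 0, 0, 0, 0, 0, 0, 0, 0, 0, 0, 0, 0, 0])

```text
clock: 25.38
position: [0.5614, 0.2924, 0.2172]
ee_rot: [-0.008, -3.14, -0.002]
force: [0.0, -0.3, 0.1]
width: 0.901
gripper_force: 0.0
```

```bash
python3 st.py; python3 - <<'E'
from h import *
c=vision.calibration('wrist'); np.save('we2.npy',c,allow_pickle=True)
b=vision.get_image('wrist')[:,:,::-1]; cv2.imwrite('pics/we2.png',b); a=cv2.imread('pics/we1.png')
cv2.imwrite('pics/we.png',np.vstack([a[40:340],b[:300]]))
E
```

```text
25.38 pos [561.4 292.4 217.2] ty [0.005 1.    0.001] tz [-0.001  0.001 -1.   ] F [ 0.  -0.3  0.1] w 0.901 gf 0.0
q [-1.    0.51  0.67  1.6  -0.34  1.15  1.31]
```

View pics/we.png

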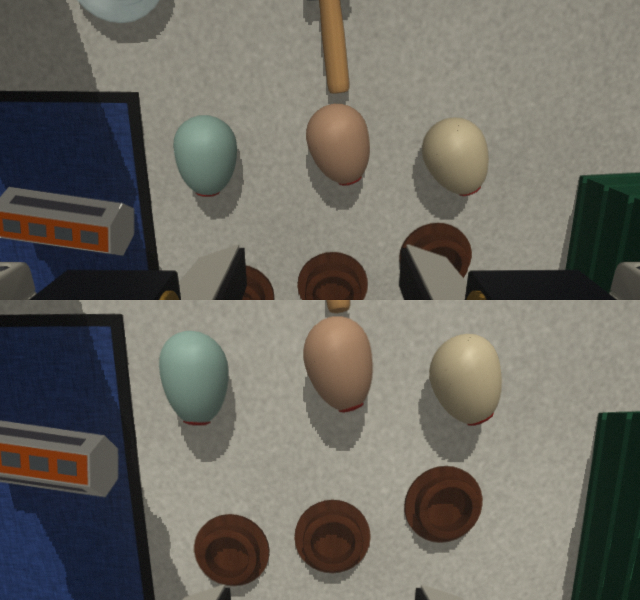

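All four bars have orange on top. The wrist views (second view, full-picture rows) put the egg ball centres at about (194,65), (338,51), (465,69), with tips at (197,125), (350,110), (481,123). The ring feet are at (232,250), (332,236), (443,204).

```bash
python3 - <<'E'
from h import *
a=np.load('we1.npy',allow_pickle=True).item();b=np.load('we2.npy',allow_pickle=True).item();T=vision.calibration('top');S=vision.calibration('scene')
for n,c1,t1,c2,t2 in [('teal',(205.5,186.5),(208,235),(194.5,65.5),(197,125)),('peach',(337.5,174.5),(349,224),(338.5,51.5),(350,110)),('cream',(455.5,190),(469,234),(465.5,69.5),(481,123))]:
    p,e=tri(a,c1,b,c2);q,f=tri(a,t1,b,t2); q2=atz(b,*t2,.025); p2=atz(b,*c2,.028)
    print(n,'ball',p.round(4),round(e,4),'tip',q.round(3),'at28',p2.round(4),'yaw',np.degrees(np.arctan2(*(q2-p2)[[1,0]])).round(1))
for n,u,v,tu,tv in [('r3',232,250,242,224),('r2',332,236,203,229),('r1',443,204,160,240)]:
    print(n,atz(b,u,v,.005).round(4),atz(T,tu,tv,.005).round(4))
print('r2 tri',tri(a,(332,321),b,(332,236)))
E
```

```text
teal ball [0.4386 0.19   0.0341] 0.0005 tip [0.486 0.186 0.027] at28 [0.4379 0.1884 0.028 ] yaw -4.1
peach ball [0.4291 0.3069 0.0327] 0.0008 tip [0.474 0.317 0.032] at28 [0.4285 0.3075 0.028 ] yaw 12.6
cream ball [0.4429 0.411  0.0351] 0.0003 tip [0.485 0.429 0.031] at28 [0.4422 0.4133 0.028 ] yaw 23.6
r3 [0.6079 0.202  0.005 ] [0.6118 0.2007 0.005 ]
r2 [0.5938 0.3029 0.005 ] [0.597  0.3002 0.005 ]
r1 [0.5618 0.4111 0.005 ] [0.5667 0.4085 0.005 ]
r2 tri (array([ 0.59845433,  0.30312429, -0.00995663]), np.float64(0.00034033588370596993))
```

Request:
carry_out(increments=[-26, -36, 5, 0, 0, -0.065, -26, -36, 5, 0, 0, 0, -24, -34, 0, 0, 0, 0, 0, 0, 0, 0.011, 0.157, 0, 0, 0, 0, 0.011, 0.157, 0, 0, 0, 0, 0.011, 0.157, 0, 0, 0, 0, 0.011, 0.157, 0, 0, 0, 0, 0.011, 0.157, 0, 0, 0, 0, 0, 0, 0], grip=0)

```text
clock: 26.55
position: [0.4854, 0.1868, 0.2245]
ee_rot: [-0.084, -2.348, -0.034]
force: [0.2, -0.2, -0.0]
width: 1.001
gripper_force: 0.0
```

```bash
python3 st.py
```

```text
26.55 pos [485.4 186.8 224.5] ty [ 0.071  0.997 -0.001] tz [-0.71   0.05  -0.702] F [ 0.2 -0.2 -0. ] w 1.001 gf 0.0
q [-0.6   0.82  0.59  1.32 -0.49  1.94  1.54]
```

Request:
carry_out(increments=[0, 0, -50, 0, 0, 0, 0, 0, -50, 0, 0, 0, 0, 0, -48, 0, 0, 0, -28, 2, -28, 0, 0, 0, -29, 2, -30, 0, 0, 0, 0, 0, 0, 0, 0, 0, 0, 0, 0, 0, 0, 0])

```text
clock: 27.42
position: [0.4297, 0.192, 0.0231]
ee_rot: [-0.08, -2.357, -0.037]
force: [1.2, 0.5, -0.8]
width: 1.002
gripper_force: 0.0
```

```bash
python3 st.py
```

```text
27.43 pos [429.7 192.   23.1] ty [0.069 0.998 0.003] tz [-0.704  0.051 -0.709] F [ 1.2  0.5 -0.8] w 1.002 gf 0.0
q [-0.63  0.97  0.53  1.58 -0.57  1.55  1.65]
```

Request:
carry_out(increments=[-2, -1, -5, 0, 0, 0, 0, 0, 0, 0, 0, 0, 0, 0, 0, 0, 0, 0, 0, 0, 0, 0, 0, 0, 0, 0, 0, 0, 0, 0, 0, 0, 0, 0, 0, 0, 0, 0, 0, 0, 0, 0], grip=1, newtons=20)

```text
clock: 28.3
position: [0.4267, 0.1903, 0.0167]
ee_rot: [-0.082, -2.353, -0.037]
force: [-1.9, -0.2, 6.2]
width: 0.597
gripper_force: 20.0
```

```bash
python3 st.py
```

```text
28.3 pos [426.7 190.3  16.7] ty [0.071 0.998 0.002] tz [-0.707  0.051 -0.705] F [-1.9 -0.2  6.2] w 0.597 gf 20.0
q [-0.63  0.98  0.53  1.59 -0.57  1.54  1.66]
```

Request:
carry_out(increments=[0, 0, 50, 0, 0, 0, 0, 0, 60, 0, 0, 0, 21, 1, 0, -0.0122, -0.174, 0, 21, 1, 0, -0.0122, -0.174, 0, 21, 1, 0, -0.0122, -0.174, 0, 21, 1, 0, -0.0122, -0.174, 0, 21, 1, 0, -0.0122, -0.174, 0, 21, 1, 0, -0.0122, -0.174, 0, 21, 1, 0, -0.0122, -0.174, 0, 21, 1, 0, -0.0122, -0.174, 0, 21, 1, 0, -0.0122, -0.174, 0, 0, 0, 0, 0, 0, 0, 0, 0, 0, 0, 0, 0])

```text
clock: 29.92
position: [0.5884, 0.221, 0.1253]
ee_rot: [0.066, 2.602, 0.037]
force: [-0.9, -0.2, -1.9]
width: 0.592
gripper_force: 20.0
```

```bash
python3 st.py; python3 - <<'E'
from h import *
s=vision.get_image('scene')[:,:,::-1]; t=vision.get_image('top')[:,:,::-1]; w=vision.get_image('wrist')[:,:,::-1]
cv2.imwrite('pics/s11.png',s);cv2.imwrite('pics/t11.png',t)
o=np.vstack([np.hstack([cv2.resize(s[170:290,320:480],(400,300)),cv2.resize(t[160:310,170:290],(240,300)),np.zeros((300,160,3),np.uint8)]),np.hstack([cv2.resize(w[:,:],(400,300)),np.zeros((300,400,3),np.uint8)])])
cv2.imwrite('pics/c11.png',o)
E
```

```text
29.93 pos [588.4 221.  125.3] ty [0.04  0.998 0.04 ] tz [ 0.513  0.013 -0.858] F [-0.9 -0.2 -1.9] w 0.592 gf 20.0
q [-1.29  0.51  0.93  2.2  -0.94  0.19  1.88]
```

View pics/c11.png

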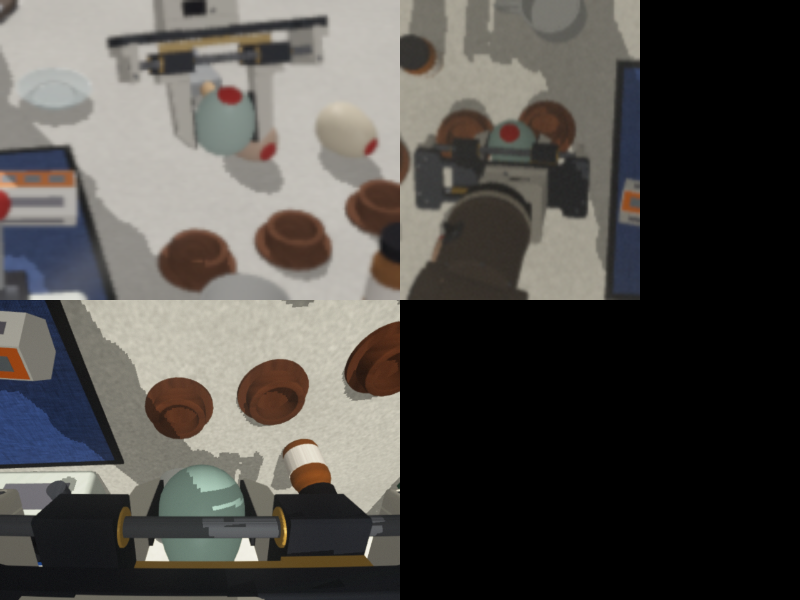

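The egg is held upright-ish, but the wrist limit stops the forward lean at 31° of the 45° needed. I'll set the egg tilted into ring 3, then regrasp it there and turn it upright.

Request:
carry_out(increments=[10, -7, -16, -0.01, 0.03, 0, 9, -6, -16, -0.01, 0.03, 0, 9, -6, -16, -0.01, 0.03, 0, 0, 0, -16, -0.01, 0.02, 0, 0, 0, 0, 0, 0, 0])

```text
clock: 30.7
position: [0.6158, 0.2023, 0.0601]
ee_rot: [0.056, 2.712, -0.02]
force: [-0.7, -0.1, -1.3]
width: 0.595
gripper_force: 20.0
```

```bash
python3 st.py; python3 - <<'E'
from h import *
print(tri(vision.calibration('scene'),(412,208.4),vision.calibration('top'),(224.5,226)))
E
```

```text
30.7 pos [615.8 202.3  60.1] ty [ 0.043  0.999 -0.005] tz [ 0.415 -0.022 -0.909] F [-0.7 -0.1 -1.3] w 0.595 gf 20.0
q [-1.09  0.64  0.8   2.1  -0.96  0.28  1.94]
(array([0.59459074, 0.21916156, 0.18197434]), np.float64(0.0033653523667635595))
```

Request:
carry_out(increments=[-1, 0, -14, 0, 0, 0, 0, 0, -12, 0, 0, 0, 0, 0, -4, 0, 0, 0, 0, 0, 0, 0, 0, 0])

```text
clock: 31.2
position: [0.6152, 0.2026, 0.0315]
ee_rot: [0.056, 2.71, -0.018]
force: [-0.2, -0.2, -1.0]
width: 0.594
gripper_force: 20.0
```

```bash
python3 st.py
```

```text
31.2 pos [615.2 202.6  31.5] ty [ 0.042  0.999 -0.004] tz [ 0.417 -0.021 -0.909] F [-0.2 -0.2 -1. ] w 0.594 gf 20.0
q [-1.01  0.66  0.67  2.11 -1.03  0.19  2.  ]
```

Request:
carry_out(increments=[0, 0, -2, 0, 0, 0, 0, 0, -2, 0, 0, 0, 0, 0, 0, 0, 0, 0])

```text
clock: 31.58
position: [0.6159, 0.2024, 0.0278]
ee_rot: [0.057, 2.709, -0.018]
force: [-1.3, 0.1, 3.9]
width: 0.598
gripper_force: 22.4
```

```bash
python3 st.py
```

```text
31.57 pos [615.9 202.4  27.8] ty [ 0.043  0.999 -0.004] tz [ 0.418 -0.021 -0.908] F [-1.3  0.1  3.9] w 0.598 gf 22.4
q [-1.    0.66  0.66  2.12 -1.05  0.18  2.01]
```

Request:
carry_out(increments=[0, 0, 0, 0, 0, 0, 0, 0, 0, 0, 0, 0, 0, 0, 0, 0, 0, 0, -2, 0, 1, 0, 0.172, 0, -3, 0, 1, 0, 0.172, 0, -2, 0, 1, 0, 0.172, 0, 0, 0, 0, 0, 0, 0], grip=0.2)

```text
clock: 32.45
position: [0.6137, 0.2036, 0.0263]
ee_rot: [-0.058, -3.117, 0.024]
force: [0.9, 0.3, -0.6]
width: 0.8
gripper_force: 0.0
```

```bash
python3 st.py; python3 - <<'E'
from h import *
s=vision.get_image('scene')[:,:,::-1]; w=vision.get_image('wrist')[:,:,::-1]
cv2.imwrite('pics/s12.png',s);cv2.imwrite('pics/w12.png',w)
m=cv2.cvtColor(s,cv2.COLOR_BGR2HSV); r=((m[...,0]<8)|(m[...,0]>172))&(m[...,1]>140)&(m[...,2]>70)
k,l,st,ce=cv2.connectedComponentsWithStats(r.astype(np.uint8))
for i in range(1,k):
    if st[i,4]>8 and 360<ce[i,0]<480 and 180<ce[i,1]<300: print(st[i],ce[i].round(1))
S=vision.calibration('scene')
for R in [(.609,.2015),(.595,.3015),(.564,.41)]: print('upright tip',proj(S,[*R,.089]).round(1),'20deg',proj(S,[R[0]+.0157,R[1],.086]).round(1))
E
```

```text
32.45 pos [613.7 203.6  26.3] ty [ 0.037  0.999 -0.016] tz [-0.024 -0.015 -1.   ] F [ 0.9  0.3 -0.6] w 0.8 gf 0.0
q [-0.94  0.87  0.9   1.72 -0.79  0.99  1.81]
[466 226   4   5  10] [467.8 228.2]
[398 252   8   6  38] [401.7 254.5]
upright tip [401.6 246.7] 20deg [403.4 251.9]
upright tip [440.7 238.9] 20deg [442.9 243.8]
upright tip [478.  227.2] 20deg [480.5 231.8]
```

Request:
carry_out(increments=[-3, 0, 4, 0, 0, 0, 0, 0, 0, 0, 0, 0, 0, 0, 0, 0, 0, 0, 0, 0, 0, 0, 0, 0, 0, 0, 0, 0, 0, 0], grip=1, newtons=12)

```text
clock: 33.17
position: [0.6075, 0.2008, 0.0313]
ee_rot: [-0.062, -3.116, 0.027]
force: [-2.4, -11.0, 6.7]
width: 0.598
gripper_force: 12.0
```

Request:
carry_out(increments=[1, 0, 0.2, 0, -0.09, 0, 1, 0, 0.2, 0, -0.09, 0, 1, 0, 0.2, 0, -0.09, 0, 1, 0, 0.3, 0, -0.09, 0, 0, 0, 0, 0, 0, 0, 0, 0, 0, 0, 0, 0])

```text
clock: 33.92
position: [0.6116, 0.2025, 0.0321]
ee_rot: [0.058, 2.806, -0.013]
force: [-1.8, -7.5, 4.1]
width: 0.598
gripper_force: 12.0
```

```bash
cat > tip.py <<'E'
from h import *
import sys
def red(im):
    m=cv2.cvtColor(im,cv2.COLOR_RGB2HSV); r=((m[...,0]<8)|(m[...,0]>172))&(m[...,1]>140)&(m[...,2]>60)
    k,l,st,ce=cv2.connectedComponentsWithStats(r.astype(np.uint8)); return [(st[i,4],ce[i]) for i in range(1,k) if st[i,4]>5]
s=vision.get_image('scene');t=vision.get_image('top');S=vision.calibration('scene');T=vision.calibration('top')
cv2.imwrite('pics/s%s.png'%sys.argv[1],s[:,:,::-1]);cv2.imwrite('pics/t%s.png'%sys.argv[1],t[:,:,::-1])
A=[x for x in red(s) if 360<x[1][0]<500 and 170<x[1][1]<300];B=[x for x in red(t) if 120<x[1][0]<280 and 150<x[1][1]<310]
print('scene',[(a,c.round(1)) for a,c in A]);print('top',[(a,c.round(1),atz(T,*c,.089)[:2].round(3)) for a,c in B])
for a,c in A:
    for b,d in B:
        p,e=tri(S,c,T,d)
        if e<.012: print('tri',p.round(3),round(e,4))
E
python3 st.py; python3 tip.py 13
```

```text
33.92 pos [611.6 202.5  32.1] ty [ 0.042  0.999 -0.002] tz [ 0.328 -0.016 -0.945] F [-1.8 -7.5  4.1] w 0.598 gf 12.0
q [-1.07  0.72  0.84  2.05 -1.02  0.42  1.99]
scene [(np.int32(10), array([467.8, 228.2])), (np.int32(39), array([402.4, 250.5]))]
top [(np.int32(28), array([239.2, 216.8]), array([0.623, 0.197]))]
tri [0.624 0.198 0.089] 0.0019
```

Request:
carry_out(increments=[1.5, -1, 0.4, 0, -0.1, 0, 1.5, -1, 0.4, 0, -0.1, 0, 0, 0, 0, 0, 0, 0, 0, 0, 0, 0, 0, 0])

```text
clock: 34.52
position: [0.6219, 0.209, 0.0462]
ee_rot: [0.065, 2.633, -0.023]
force: [0.1, -0.1, -0.8]
width: 0.598
gripper_force: 12.0
```

```bash
python3 st.py; python3 tip.py 14
```

```text
34.52 pos [621.9 209.   46.2] ty [ 0.05   0.999 -0.004] tz [ 0.486 -0.028 -0.873] F [ 0.1 -0.1 -0.8] w 0.598 gf 12.0
q [-1.06  0.65  0.7   2.15 -1.32  0.12  2.25]
scene [(np.int32(10), array([467.8, 228.2])), (np.int32(36), array([406.4, 246.4]))]
top [(np.int32(50), array([235.5, 215.6]), array([0.626, 0.206]))]
tri [0.625 0.206 0.101] 0.0023
```

Request:
carry_out(increments=[-4, -4, 0, 0, 0.04, 0, -4, -4, 0, 0, 0.05, 0, 0, 0, -7, 0, 0, 0, 0, 0, -7, 0, 0, 0, 0, 0, 0, 0, 0, 0])

```text
clock: 35.25
position: [0.6131, 0.2005, 0.0311]
ee_rot: [0.061, 2.724, -0.027]
force: [0.7, -0.3, -0.3]
width: 0.598
gripper_force: 12.0
```

```bash
python3 st.py; python3 tip.py 15
```

```text
35.25 pos [613.1 200.5  31.1] ty [ 0.047  0.999 -0.01 ] tz [ 0.404 -0.028 -0.914] F [ 0.7 -0.3 -0.3] w 0.598 gf 12.0
q [-1.1   0.72  0.83  2.11 -1.22  0.31  2.17]
scene [(np.int32(10), array([467.8, 228.2])), (np.int32(40), array([401.6, 251.3]))]
top [(np.int32(46), array([239.6, 217.9]), array([0.621, 0.196]))]
tri [0.621 0.197 0.086] 0.0017
```

Request:
carry_out(increments=[0, 0, -1, 0, 0, 0, 0, 0, 0, 0, 0, 0, 0, 0, 0, 0, 0, 0, -2, 0, 0, 0, 0.17, 0, -2, 0, 0, 0, 0.17, 0, -2, 0, 0, 0, 0.17, 0, 0, 0, 0, 0, 0, 0], grip=0.2)

```text
clock: 36.22
position: [0.6121, 0.2028, 0.0293]
ee_rot: [-0.055, -3.084, 0.034]
force: [0.1, -0.5, -0.9]
width: 0.799
gripper_force: 0.0
```

```bash
python3 st.py; python3 tip.py 16
```

```text
36.23 pos [612.1 202.8  29.3] ty [ 0.035  0.999 -0.023] tz [-0.057 -0.021 -0.998] F [ 0.1 -0.5 -0.9] w 0.799 gf 0.0
q [-0.96  0.93  0.99  1.7  -0.85  1.08  1.85]
scene [(np.int32(10), array([467.8, 228.2])), (np.int32(41), array([400.6, 254.2]))]
top []
```

Request:
carry_out(increments=[-2, -1, 0, 0, 0.1, 0, -2, -1, 0, 0.01, 0.1, 0, 0, 0, 2, 0, 0, 0, 0, 0, 0, 0, 0, 0])

```text
clock: 36.83
position: [0.605, 0.2024, 0.0314]
ee_rot: [-0.047, -2.885, 0.019]
force: [-0.1, -0.3, -0.2]
width: 0.796
gripper_force: 0.0
```

```bash
python3 st.py; python3 tip.py 17;  python3 - <<'E'
from h import *
w=vision.get_image('wrist')[:,:,::-1]; s=cv2.imread('pics/s17.png')
cv2.imwrite('pics/c17.png',np.vstack([np.hstack([cv2.resize(s[190:310,340:500],(400,300),interpolation=cv2.INTER_CUBIC),cv2.resize(w,(400,300))])]))
E
```

```text
36.83 pos [605.  202.4  31.4] ty [ 0.03   0.999 -0.017] tz [-0.254 -0.009 -0.967] F [-0.1 -0.3 -0.2] w 0.796 gf 0.0
q [-0.85  0.99  0.94  1.52 -0.79  1.33  1.8 ]
scene [(np.int32(10), array([467.8, 228.2])), (np.int32(9), array([400.8, 256.4]))]
top []
```

View pics/c17.png

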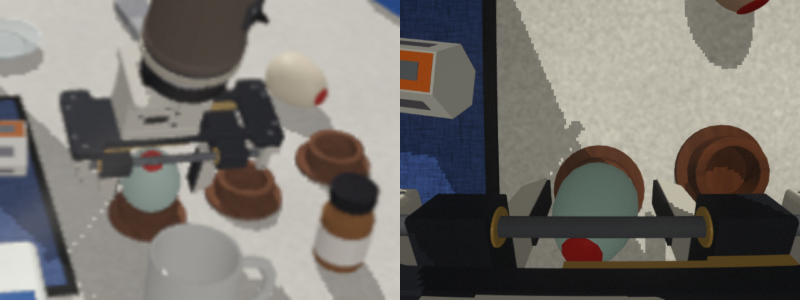

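Request:
carry_out(increments=[0, -1, 0, 0, 0, 0, 0, 0, 0, 0, 0, 0, 0, 0, 0, 0, 0, 0, 0, 0, 0, 0, 0, 0, 0, 0, 0, 0, 0, 0, 0, 0, 6, 0, 0, 0, 0, 0, 6, 0, 0, 0, 1.5, 0, 0, 0, -0.12, 0, 1.5, 0, 0, 0, -0.12, 0, 1.5, 0, 0, 0, -0.12, 0, 1.5, 0, 0, 0, -0.12, 0, 0, 0, 0, 0, 0, 0, 0, 0, 0, 0, 0, 0], grip=1, newtons=30)

```text
clock: 38.6
position: [0.6121, 0.2019, 0.0439]
ee_rot: [0.05, 2.921, -0.006]
force: [0.2, -1.1, -0.9]
width: 0.596
gripper_force: 30.0
```

```bash
python3 st.py; python3 tip.py 18
```

```text
38.6 pos [612.1 201.9  43.9] ty [ 0.034  0.999 -0.001] tz [ 0.218 -0.008 -0.976] F [ 0.2 -1.1 -0.9] w 0.596 gf 30.0
q [-1.1   0.8   1.    1.95 -0.99  0.7   1.98]
scene [(np.int32(10), array([467.8, 228.2])), (np.int32(19), array([399.9, 243.3]))]
top []
```

Request:
carry_out(increments=[0, -1, -6, 0, 0, 0, 0, 0, -6, 0, -0.03, 0, 0, 0, -3, 0, 0, 0, 0, 0, -2, 0, 0, 0, 0, 0, 0, 0, 0, 0])

```text
clock: 39.33
position: [0.6123, 0.1996, 0.0281]
ee_rot: [0.053, 2.89, -0.004]
force: [-14.4, 0.6, 30.7]
width: 0.593
gripper_force: 30.0
```

```bash
python3 st.py; python3 tip.py 19
```

```text
39.33 pos [612.3 199.6  28.1] ty [0.036 0.999 0.002] tz [ 0.249 -0.007 -0.969] F [-14.4   0.6  30.7] w 0.593 gf 30.0
q [-1.08  0.8   0.96  1.99 -1.05  0.62  2.04]
scene [(np.int32(10), array([467.8, 228.2])), (np.int32(12), array([397.8, 246.8]))]
top []
```

Request:
carry_out(increments=[-2, 0, 2, 0, 0, 0, 0, 0, 0, 0, 0, 0, 0, 0, 0, 0, 0, 0])

```text
clock: 39.8
position: [0.6112, 0.1996, 0.029]
ee_rot: [0.051, 2.888, -0.008]
force: [4.1, -0.3, 5.1]
width: 0.599
gripper_force: 30.0
```

```bash
python3 st.py
```

```text
39.8 pos [611.2 199.6  29. ] ty [ 0.036  0.999 -0.001] tz [ 0.251 -0.01  -0.968] F [ 4.1 -0.3  5.1] w 0.599 gf 30.0
q [-1.09  0.8   0.96  1.99 -1.05  0.61  2.03]
```

Request:
carry_out(increments=[0, 0, 0, 0, 0, 0, 0, 0, 0, 0, 0, 0, 0, 0, 0, 0, 0, 0, -7, 0, 30, 0, 0, 0, -14, 0, 55, 0, 0, 0, -30, 20, 50, 0, 0.12, 0, -50, 30, 0, 0, 0.12, 0, -50, 20, 0, 0, 0, 0, 0, 0, 0, 0, 0, 0], grip=0.15)

```text
clock: 40.92
position: [0.4545, 0.2726, 0.1624]
ee_rot: [0.045, 3.134, -0.014]
force: [1.5, 0.2, -0.0]
width: 0.851
gripper_force: 0.0
```

```bash
python3 st.py; python3 tip.py 20; python3 -c "
from h import *
print([proj(vision.calibration('top'),[.609+.046*np.sin(a),.2,.043+.046*np.cos(a)]).round(1) for a in (0,.2,.4)])"
```

```text
40.92 pos [454.5 272.6 162.4] ty [ 0.028  1.    -0.009] tz [ 0.007 -0.009 -1.   ] F [ 1.5  0.2 -0. ] w 0.851 gf 0.0
q [-1.46  0.63  1.26  1.95 -0.68  1.08  1.63]
scene [(np.int32(11), array([467.8, 228.4])), (np.int32(21), array([426.6, 230.4])), (np.int32(10), array([398.5, 246.5]))]
top [(np.int32(46), array([241.2, 225.8]), array([0.602, 0.192]))]
tri [0.602 0.194 0.085] 0.0042
[array([237.9, 222.7]), array([238., 219.]), array([238.3, 215.5])]
```

```bash
cat > teal.py <<'E'
from h import *
t=cv2.imread('pics/t20.png'); h=cv2.cvtColor(t,cv2.COLOR_BGR2HSV)
c=h[215:240,225:255]; print(cv2.cvtColor(t,cv2.COLOR_BGR2HSV)[230,236:250].tolist())
g=((h[...,0]>60)&(h[...,0]<105)&(h[...,1]>25)&(h[...,1]<140)&(h[...,2]>60)).astype(np.uint8); g[:,:210]=0;g[:,268:]=0;g[:195]=0;g[260:]=0
k,l,st,ce=cv2.connectedComponentsWithStats(g); i=1+np.argmax(st[1:,4]); print(st[i],ce[i])
pts=np.argwhere(l==i)[:,::-1].astype(np.float32); (x,y),r=cv2.minEnclosingCircle(pts); print('circ',x,y,r)
print(atz(vision.calibration('top'),x,y,.043))
E
python3 teal.py
```

```text
[[63, 26, 99], [66, 26, 99], [38, 22, 92], [12, 49, 94], [8, 77, 93], [5, 82, 93], [6, 78, 92], [10, 50, 92], [27, 29, 87], [63, 27, 94], [69, 27, 94], [66, 27, 93], [67, 25, 90], [43, 22, 80]]
[231 214  21  20 207] [240.46376812 222.24637681]
circ 240.7886199951172 223.1138153076172 10.272054672241211
[0.61133481 0.19895083 0.043     ]
```

Teal egg is in the ring but leans about 13° back and to one side. I'll regrip it with a vertical tool and correct that.

Request:
carry_out(increments=[52, -24, 0, 0, 0, 0, 52, -24, 0, 0, 0, 0, 52, -25, 0, 0, 0, 0, 0, 0, 0, 0, 0, 0, 0, 0, -44, 0, 0, 0, 0, 0, -44, 0, 0, 0, 0, 0, -44, 0, 0, 0, 0, 0, 0, 0, 0, 0])

```text
clock: 42.02
position: [0.6125, 0.1959, 0.0285]
ee_rot: [0.055, 3.135, -0.018]
force: [-0.2, -0.3, 0.4]
width: 0.856
gripper_force: 0.0
```

```bash
python3 st.py
```

```text
42.02 pos [612.5 195.9  28.5] ty [ 0.035  0.999 -0.011] tz [ 0.005 -0.011 -1.   ] F [-0.2 -0.3  0.4] w 0.856 gf 0.0
q [-0.98  0.89  0.98  1.77 -0.87  0.98  1.89]
```

Request:
carry_out(increments=[-1.5, 3, 2, 0, 0, 0, 0, 0, 0, 0, 0, 0, 0, 0, 0, 0, 0, 0, 0, 0, 0, 0, 0, 0, 0, 0, 0, 0, 0, 0, 0, 0, 5, 0, 0, 0, -1, -1, 0, -0.06, 0.1, 0, -1, -1, 0, -0.06, 0.1, 0, 0, 0, 0, 0, 0, 0, 0, 0, 0, 0, 0, 0], grip=1, newtons=25)

```text
clock: 43.28
position: [0.6109, 0.1975, 0.0383]
ee_rot: [-0.049, -2.949, 0.195]
force: [0.9, 0.1, -1.8]
width: 0.599
gripper_force: 25.0
```

```bash
python3 st.py
```

```text
43.27 pos [610.9 197.5  38.3] ty [ 0.02   0.991 -0.134] tz [-0.186 -0.128 -0.974] F [ 0.9  0.1 -1.8] w 0.599 gf 25.0
q [-0.94  1.    1.    1.54 -0.72  1.27  1.74]
```

Request:
carry_out(increments=[-2, 0, -4, 0, 0, 0, 0, 0, -4, 0, 0, 0, 0, 0, 0, 0, 0, 0])

```text
clock: 43.65
position: [0.612, 0.198, 0.0334]
ee_rot: [-0.048, -2.956, 0.194]
force: [6.6, 2.2, 13.7]
width: 0.599
gripper_force: 25.0
```

```bash
python3 st.py
```

```text
43.65 pos [612.  198.   33.4] ty [ 0.02   0.991 -0.132] tz [-0.179 -0.126 -0.976] F [ 6.6  2.2 13.7] w 0.599 gf 25.0
q [-0.94  1.    1.    1.54 -0.73  1.26  1.74]
```

Request:
carry_out(increments=[1.5, 0.5, 1.5, 0, 0, 0, 0, 0, 0, 0, 0, 0])

```text
clock: 43.9
position: [0.612, 0.1982, 0.0336]
ee_rot: [-0.048, -2.953, 0.195]
force: [5.2, 0.4, 9.1]
width: 0.602
gripper_force: 25.0
```

Request:
carry_out(increments=[0, 0, 0, 0, 0, 0, 0, 0, 0, 0, 0, 0, 0, 0, 0, 0, 0, 0, 5, 4, 30, 0, 0, 0, 9, 7, 50, 0, 0, 0, 0, 20, 50, 0.06, -0.1, 0, -50, 30, 0, 0.06, -0.1, 0, -60, 10, 0, 0, 0, 0, -50, 0, 0, 0, 0, 0, 0, 0, 0, 0, 0, 0], grip=0.15)

```text
clock: 45.15
position: [0.4599, 0.2705, 0.161]
ee_rot: [0.049, 3.135, -0.013]
force: [0.8, 0.3, 0.5]
width: 0.851
gripper_force: 0.0
```

```bash
python3 st.py; python3 tip.py 20; python3 teal.py; python3 bars.py t21 | grep orange
```

```text
45.15 pos [459.9 270.5 161. ] ty [ 0.031  0.999 -0.008] tz [ 0.006 -0.008 -1.   ] F [0.8 0.3 0.5] w 0.851 gf 0.0
q [-1.44  0.62  1.23  1.94 -0.66  1.07  1.61]
scene [(np.int32(10), array([467.8, 228.2])), (np.int32(21), array([426.6, 230.4])), (np.int32(28), array([402.4, 249.8]))]
top [(np.int32(46), array([238.4, 220.1]), array([0.615, 0.199]))]
tri [0.616 0.201 0.085] 0.0022
[[68, 29, 98], [68, 31, 98], [69, 26, 98], [68, 31, 99], [65, 28, 99], [65, 28, 99], [68, 31, 99], [68, 29, 96], [65, 29, 96], [65, 29, 96], [66, 28, 92], [68, 30, 92], [66, 29, 88], [43, 28, 81]]
[231 213  20  21 206] [241.47572816 225.16990291]
circ 240.72262573242188 223.27008056640625 10.413640022277832
[0.61093835 0.19910554 0.043     ]
orange 289 px [489.  242.2] xy [ 0.575 -0.422] size 42 9 yaw -9.5
orange 291 px [302.1 263.4] xy [0.513 0.043] size 42 9 yaw -10.1
orange 290 px [359.5 287.8] xy [ 0.455 -0.101] size 42 10 yaw -5.4
orange 284 px [424.8 291.1] xy [ 0.45  -0.263] size 42 9 yaw -7.9
```

Teal now leans about 5° (tip .615,.199 over ball centre .611,.199), which is good enough. For the peach egg I'll pick with a 65° backward lean, so the placing lean stays small.

Request:
carry_out(increments=[18, 25, 25, 0, 0, 0.125, 18, 26, 25, 0, 0, 0.125, 0, 0, 0, -0.035, 0.158, 0, 0, 0, 0, -0.035, 0.158, 0, 0, 0, 0, -0.035, 0.158, 0, 0, 0, 0, -0.035, 0.158, 0, 0, 0, 0, -0.035, 0.158, 0, 0, 0, -50, -0.035, 0.158, 0, 0, 0, -50, -0.035, 0.158, 0, 0, 0, 0, 0, 0, 0, 0, 0, 0, 0, 0, 0], grip=0)

```text
clock: 46.68
position: [0.4869, 0.3098, 0.138]
ee_rot: [0.231, -2.224, 0.18]
force: [-0.4, -0.5, 1.1]
width: 0.999
gripper_force: 0.0
```

```bash
python3 st.py
```

```text
46.67 pos [486.9 309.8 138. ] ty [-0.229  0.972 -0.049] tz [-0.762 -0.21  -0.612] F [-0.4 -0.5  1.1] w 0.999 gf 0.0
q [-0.58  1.03  0.12  1.02 -0.29  1.99  1.32]
```

Request:
carry_out(increments=[0, 0, -35, 0.02, 0, 0, 0, 0, -35, 0.02, 0, 0, 0, 0, 0, -0.02, 0.11, 0, 0, 0, 0, -0.02, 0.11, 0, 0, 0, 0, 0, 0, 0])

```text
clock: 47.3
position: [0.5116, 0.3134, 0.0949]
ee_rot: [0.168, -2.165, 0.02]
force: [-1.1, -0.9, 1.4]
width: 1.002
gripper_force: 0.0
```

```bash
python3 st.py
```

```text
47.3 pos [511.6 313.4  94.9] ty [-0.128  0.99   0.049] tz [-0.821 -0.078 -0.565] F [-1.1 -0.9  1.4] w 1.002 gf 0.0
q [-0.48  1.14  0.06  0.93 -0.36  2.    1.31]
```

Request:
carry_out(increments=[-48, -5, 5, -0.02, 0, 0.04, -48, -4, 0, -0.02, 0, 0.05, 0, 0, 0, -0.02, 0.08, 0, 0, 0, 0, -0.02, 0.08, 0, 0, 0, 0, 0, 0, 0])

```text
clock: 47.92
position: [0.4115, 0.3065, 0.0967]
ee_rot: [0.225, -1.982, 0.136]
force: [-0.8, -0.5, 0.5]
width: 1.0
gripper_force: 0.0
```

```bash
python3 st.py
```

```text
47.92 pos [411.5 306.5  96.7] ty [-0.22   0.976  0.007] tz [-0.891 -0.198 -0.409] F [-0.8 -0.5  0.5] w 1.0 gf 0.0
q [-0.54  1.11  0.01  1.14 -0.32  2.    1.31]
```

Request:
carry_out(increments=[2, -1, -25, 0, 0, 0, 2, -1, -25, 0, 0, 0, 1, 0, -20, 0, 0, 0, 0, 0, 0, 0, 0, 0, 0, 0, 0, 0, 0, 0])

```text
clock: 48.55
position: [0.4162, 0.3048, 0.0274]
ee_rot: [0.226, -1.979, 0.132]
force: [-0.6, -0.0, -0.9]
width: 0.999
gripper_force: 0.0
```

```bash
python3 st.py
```

```text
48.55 pos [416.2 304.8  27.4] ty [-0.219  0.976  0.01 ] tz [-0.892 -0.196 -0.407] F [-0.6 -0.  -0.9] w 0.999 gf 0.0
q [-0.53  1.21  0.    1.11 -0.31  1.94  1.34]
```

Request:
carry_out(increments=[0, 0, -5, 0, 0, 0, 0, 0, 0, 0, 0, 0, 0, 0, 0, 0, 0, 0, 0, 0, 0, 0, 0, 0, 0, 0, 0, 0, 0, 0, 0, 0, 0, 0, 0, 0, 0, 0, 0, 0, 0, 0], grip=1, newtons=25)

```text
clock: 49.42
position: [0.4162, 0.3047, 0.0224]
ee_rot: [0.226, -1.979, 0.133]
force: [-0.4, -0.1, 3.0]
width: 0.596
gripper_force: 25.0
```

Request:
carry_out(increments=[0, 0, 30, 0, 0, 0, 0, 0, 35, 0.038, -0.1704, 0, 0, 0, 40, 0.038, -0.1704, 0, 27, 0, 10, 0.038, -0.1704, 0, 27, 0, 0, 0.038, -0.1704, 0, 27, -1, 0, 0.038, -0.1704, 0, 27, -1, 0, 0.038, -0.1704, 0, 27, -1, 0, 0.038, -0.1704, 0, 27, -1, 0, 0.038, -0.1704, 0, 27, 0, 0, 0.038, -0.1704, 0, 0, 0, 0, 0, 0, 0, 0, 0, 0, 0, 0, 0])

```text
clock: 50.92
position: [0.6047, 0.3009, 0.1372]
ee_rot: [-0.313, 2.71, 0.063]
force: [-0.0, 0.6, -1.8]
width: 0.592
gripper_force: 25.0
```

```bash
python3 st.py; python3 tip.py 22
```

```text
50.92 pos [604.7 300.9 137.2] ty [-0.227  0.974 -0.002] tz [ 0.394  0.09  -0.915] F [-0.   0.6 -1.8] w 0.592 gf 25.0
q [-0.81  0.43  0.24  1.96  0.14  0.39  1.07]
scene [(np.int32(26), array([450. , 201.5])), (np.int32(7), array([471. , 225.3])), (np.int32(34), array([402.5, 249.5]))]
top [(np.int32(14), array([185.1, 218.4]), array([0.617, 0.328])), (np.int32(50), array([238.4, 220.4]), array([0.615, 0.199]))]
tri [0.608 0.302 0.2  ] 0.0013
tri [0.615 0.201 0.086] 0.0028
```

Request:
carry_out(increments=[0, 0, -40, 0.01, -0.06, 0, -1, -1, -40, 0, 0, 0, 0, 0, -15, 0, 0, 0, 0, 0, 0, 0, 0, 0])

```text
clock: 51.52
position: [0.6069, 0.2972, 0.0564]
ee_rot: [-0.303, 2.645, 0.054]
force: [-0.7, -0.2, -0.3]
width: 0.597
gripper_force: 25.0
```

```bash
python3 st.py; python3 tip.py 23
```

```text
51.52 pos [606.9 297.2  56.4] ty [-0.223  0.975 -0.014] tz [ 0.454  0.091 -0.887] F [-0.7 -0.2 -0.3] w 0.597 gf 25.0
q [-0.83  0.55  0.25  2.07  0.63  0.12  0.54]
scene [(np.int32(7), array([471. , 225.3])), (np.int32(26), array([442.8, 231.5])), (np.int32(27), array([402.3, 249.7]))]
top [(np.int32(46), array([238.4, 220.1]), array([0.615, 0.199])), (np.int32(21), array([194.1, 222.4]), array([0.608, 0.306]))]
tri [0.605 0.299 0.118] 0.0014
tri [0.616 0.201 0.086] 0.0021
```

Request:
carry_out(increments=[-3, 1, 0, -0.02, 0.07, 0, -2.5, 2, -6, -0.02, 0.08, 0, 0, 0, -10, 0, 0, 0, 0, 0, -8, 0, 0, 0, 0, 0, -3, 0, 0, 0, 0, 0, 0, 0, 0, 0])

```text
clock: 52.38
position: [0.6001, 0.3013, 0.03]
ee_rot: [-0.327, 2.796, 0.027]
force: [0.8, -0.1, -2.5]
width: 0.595
gripper_force: 25.0
```

```bash
python3 st.py; python3 tip.py 24
```

```text
52.38 pos [600.1 301.3  30. ] ty [-0.227  0.974 -0.019] tz [ 0.317  0.056 -0.947] F [ 0.8 -0.1 -2.5] w 0.595 gf 25.0
q [-0.57  0.6  -0.08  1.94  0.55  0.36  0.69]
scene [(np.int32(33), array([444.1, 240.7])), (np.int32(30), array([402.3, 249.7]))]
top [(np.int32(47), array([238.4, 220.2]), array([0.615, 0.199])), (np.int32(6), array([194. , 221.5]), array([0.61 , 0.306]))]
tri [0.609 0.304 0.094] 0.0013
tri [0.616 0.2   0.085] 0.0023
```

Request:
carry_out(increments=[1, -1, -2, 0, 0, 0, 0, 0, -2, 0, 0, 0, 0, 0, 0, 0, 0, 0])

```text
clock: 52.85
position: [0.6022, 0.3016, 0.0282]
ee_rot: [-0.325, 2.793, 0.032]
force: [-7.7, 0.9, 13.6]
width: 0.594
gripper_force: 25.0
```

```bash
python3 st.py
```

```text
52.85 pos [602.2 301.6  28.2] ty [-0.227  0.974 -0.016] tz [ 0.319  0.059 -0.946] F [-7.7  0.9 13.6] w 0.594 gf 25.0
q [-0.57  0.6  -0.07  1.94  0.55  0.35  0.69]
```

Request:
carry_out(increments=[-1.5, 0, 1, 0, 0, 0, 0, 0, 0, 0, 0, 0])

```text
clock: 53.1
position: [0.6011, 0.3011, 0.0284]
ee_rot: [-0.325, 2.794, 0.031]
force: [-0.8, 2.0, 4.7]
width: 0.596
gripper_force: 25.0
```

Request:
carry_out(increments=[0, 0, 0, 0, 0, 0, 0, 0, 0, 0, 0, 0, 0, 0, 0, 0, 0, 0, -2, -0.4, 0.5, -0.03, 0.15, 0, -2, -0.4, 0.5, -0.03, 0.15, 0, -2, -0.4, 0.5, -0.03, 0.15, 0, -2, -0.4, 0, -0.03, 0.14, 0, 0, 0, 0, 0, 0, 0], grip=0.2)

```text
clock: 54.1
position: [0.5938, 0.2971, 0.0267]
ee_rot: [0.329, -2.848, 0.045]
force: [0.9, 0.6, -0.1]
width: 0.801
gripper_force: 0.0
```

```bash
python3 st.py; python3 tip.py 25
```

```text
54.1 pos [593.8 297.1  26.7] ty [-0.228  0.974  0.   ] tz [-0.266 -0.062 -0.962] F [ 0.9  0.6 -0.1] w 0.801 gf 0.0
q [-0.29  0.89 -0.39  1.34  0.22  1.23  1.11]
scene [(np.int32(35), array([402.6, 249.5]))]
top [(np.int32(27), array([239.6, 219.4]), array([0.617, 0.196]))]
tri [0.618 0.199 0.088] 0.0052
```

Request:
carry_out(increments=[10, 2, 35, 0, 0, 0, 16, 4, 58, 0, 0, 0, -30, -20, 30, 0.03, -0.13, 0, -60, -10, 0, 0.03, -0.13, 0, -60, 0, 0, 0, 0, 0, -40, 0, 0, 0, 0, 0, 0, 0, 0, 0, 0, 0])

```text
clock: 55.08
position: [0.4296, 0.2756, 0.1532]
ee_rot: [0.37, -3.104, 0.006]
force: [0.9, 0.4, 0.8]
width: 0.797
gripper_force: 0.0
```

```bash
python3 st.py; python3 tip.py 26; python3 - <<'E'
from h import *
t=cv2.imread('pics/t26.png'); s=cv2.imread('pics/s26.png')
cv2.imwrite('pics/c26.png',np.hstack([cv2.resize(t[190:270,140:270],(650,400),interpolation=cv2.INTER_CUBIC)]))
E
```

```text
55.08 pos [429.6 275.6 153.2] ty [-0.235  0.972 -0.002] tz [-0.015 -0.006 -1.   ] F [0.9 0.4 0.8] w 0.797 gf 0.0
q [-0.31  0.38 -0.48  1.9   0.21  0.92  0.93]
scene [(np.int32(7), array([471. , 225.3])), (np.int32(27), array([445.5, 241.2])), (np.int32(27), array([402.3, 249.7]))]
top [(np.int32(45), array([238.4, 220.1]), array([0.615, 0.199])), (np.int32(48), array([192.6, 225.2]), array([0.601, 0.309]))]
tri [0.601 0.311 0.086] 0.0018
tri [0.616 0.2   0.086] 0.0023
```

View pics/c26.png

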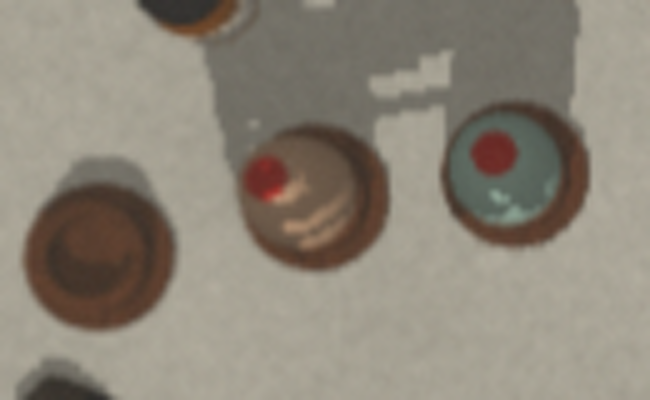

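Request:
carry_out(increments=[56, 8, 0, 0, 0, 0, 56, 8, 0, 0, 0, 0, 57, 7, 0, 0, 0, 0, 0, 0, 0, 0, 0, 0, 0, 0, -42, 0, 0, 0, 0, 0, -42, 0, 0, 0, 0, 0, -37, 0, 0, 0, 0, 0, 0, 0, 0, 0])

```text
clock: 56.18
position: [0.6008, 0.297, 0.0283]
ee_rot: [0.362, -3.098, 0.009]
force: [0.2, 0.5, 0.5]
width: 0.802
gripper_force: 0.0
```

```bash
python3 st.py
```

```text
56.17 pos [600.8 297.   28.3] ty [-0.231  0.973 -0.003] tz [-0.022 -0.008 -1.   ] F [0.2 0.5 0.5] w 0.802 gf 0.0
q [-0.3   0.75 -0.37  1.59  0.32  0.89  1.01]
```

Request:
carry_out(increments=[-2, 2, 2, 0, 0, 0, 0, 0, 0, 0, 0, 0, 0, 0, 0, 0, 0, 0, 0, 0, 0, 0, 0, 0, 0, 0, 0, 0, 0, 0, 0, 0, 6, 0, 0, 0, 0.6, 1.2, 0, 0.09, -0.045, 0, 0.6, 1.2, 0, 0.09, -0.045, 0, 0, 0, 0, 0, 0, 0, 0, 0, 0, 0, 0, 0], grip=1, newtons=25)

```text
clock: 57.42
position: [0.6022, 0.3022, 0.0395]
ee_rot: [-0.354, 3.019, 0.249]
force: [0.7, -0.6, -0.7]
width: 0.599
gripper_force: 25.0
```

```bash
python3 st.py
```

```text
57.42 pos [602.2 302.2  39.5] ty [-0.237  0.96   0.151] tz [ 0.072  0.172 -0.982] F [ 0.7 -0.6 -0.7] w 0.599 gf 25.0
q [-0.18  0.69 -0.45  1.73  0.28  0.64  1.07]
```

Request:
carry_out(increments=[-2, -1, -5, 0, 0, 0, 0, 0, -5, 0, 0, 0, 0, 0, 0, 0, 0, 0])

```text
clock: 57.8
position: [0.6025, 0.3053, 0.0333]
ee_rot: [-0.357, 3.011, 0.255]
force: [-3.5, 0.4, 26.4]
width: 0.6
gripper_force: 25.0
```

```bash
python3 st.py
```

```text
57.8 pos [602.5 305.3  33.3] ty [-0.24   0.959  0.154] tz [ 0.078  0.177 -0.981] F [-3.5  0.4 26.4] w 0.6 gf 25.0
q [-0.18  0.69 -0.45  1.74  0.29  0.61  1.07]
```

Request:
carry_out(increments=[-1, -1, 2, 0, 0, 0, 0, 0, 0, 0, 0, 0])

```text
clock: 58.05
position: [0.602, 0.3048, 0.0341]
ee_rot: [-0.356, 3.01, 0.257]
force: [3.5, 5.7, 8.4]
width: 0.601
gripper_force: 25.0
```

```bash
python3 st.py
```

```text
58.05 pos [602.  304.8  34.1] ty [-0.24   0.958  0.155] tz [ 0.079  0.178 -0.981] F [3.5 5.7 8.4] w 0.601 gf 25.0
q [-0.18  0.69 -0.45  1.74  0.29  0.61  1.07]
```

Request:
carry_out(increments=[0, 0, 0, 0, 0, 0, 0, 0, 0, 0, 0, 0, 0, 0, 0, 0, 0, 0, -3, -6, 33, 0, 0, 0, -4, -9, 50, 0, 0, 0, -30, 0, 40, -0.09, 0.045, 0, -60, 0, 0, -0.09, 0.045, 0, -60, 0, 0, 0, 0, 0, 0, 0, 0, 0, 0, 0], grip=0.2)

```text
clock: 59.18
position: [0.437, 0.2867, 0.1542]
ee_rot: [0.372, -3.099, 0.009]
force: [1.9, 0.4, 0.8]
width: 0.801
gripper_force: 0.0
```

```bash
python3 st.py; python3 tip.py 27
```

```text
59.17 pos [437.  286.7 154.2] ty [-0.237  0.972 -0.003] tz [-0.019 -0.008 -1.   ] F [1.9 0.4 0.8] w 0.801 gf 0.0
q [-0.3   0.41 -0.5   1.86  0.23  0.95  0.9 ]
scene [(np.int32(7), array([471. , 225.3])), (np.int32(27), array([442.1, 240.5])), (np.int32(27), array([402.3, 249.7]))]
top [(np.int32(45), array([238.4, 220.1]), array([0.615, 0.199])), (np.int32(53), array([195.4, 226.5]), array([0.598, 0.302]))]
tri [0.598 0.304 0.086] 0.0015
tri [0.616 0.2   0.086] 0.0023
```

Request:
carry_out(increments=[-2, 40, 0, 0, 0, 0.06, -2, 40, -10, 0, 0, 0.06, 0, 41, -20, 0, 0, 0.053, 0, 0, 0, -0.07, 0.16, 0, 0, 0, 0, -0.07, 0.16, 0, 0, 0, 0, -0.07, 0.16, 0, 0, 0, -20, -0.07, 0.16, 0, 0, 0, -20, -0.07, 0.16, 0, 0, 0, 0, 0, 0, 0], grip=0)

```text
clock: 60.4
position: [0.4371, 0.4037, 0.0726]
ee_rot: [0.446, -2.199, 0.235]
force: [-0.6, 0.0, -1.6]
width: 1.003
gripper_force: 0.0
```

```bash
python3 st.py
```

```text
60.4 pos [437.1 403.7  72.6] ty [-0.396  0.918 -0.013] tz [-0.721 -0.319 -0.615] F [-0.6  0.  -1.6] w 1.003 gf 0.0
q [-0.51  1.17 -0.48  0.93  0.06  1.94  1.05]
```

Request:
carry_out(increments=[-2, 1, -25, 0, 0, 0, -2, 2, -20, -0.02, 0.05, 0, -1, 1, -8, -0.02, 0.05, 0, 0, 0, 0, 0, 0, 0])

```text
clock: 60.9
position: [0.4335, 0.4116, 0.0325]
ee_rot: [0.437, -2.113, 0.241]
force: [0.0, 0.5, 0.2]
width: 1.002
gripper_force: 0.0
```

```bash
python3 st.py
```

```text
60.9 pos [433.5 411.6  32.5] ty [-0.398  0.917 -0.003] tz [-0.768 -0.335 -0.546] F [0.  0.5 0.2] w 1.002 gf 0.0
q [-0.54  1.28 -0.45  0.84  0.03  1.99  1.07]
```

Request:
carry_out(increments=[-1, -2, -6, 0, 0, 0, -1, -2, -6, 0, 0, 0, 0, 0, 0, 0, 0, 0, 0, 0, 0, 0, 0, 0])

```text
clock: 61.4
position: [0.431, 0.407, 0.0196]
ee_rot: [0.436, -2.109, 0.241]
force: [0.1, -0.8, -0.4]
width: 1.001
gripper_force: 0.0
```

```bash
python3 st.py
```

```text
61.4 pos [431.  407.   19.6] ty [-0.398  0.917 -0.003] tz [-0.77  -0.336 -0.542] F [ 0.1 -0.8 -0.4] w 1.001 gf 0.0
q [-0.54  1.29 -0.45  0.86  0.03  1.97  1.08]
```

Request:
carry_out(increments=[0, 0, 0, 0, 0, 0, 0, 0, 0, 0, 0, 0, 0, 0, 0, 0, 0, 0, 0, 0, 0, 0, 0, 0, 0, 0, 0, 0, 0, 0, 0, 0, 30, 0, 0, 0, 0, 0, 35, 0.064, -0.148, 0, 0, 0, 40, 0.064, -0.148, 0, 20, 0, 10, 0.064, -0.148, 0, 20, 0, 0, 0.064, -0.148, 0, 20, 0, 0, 0.064, -0.148, 0, 20, 0, 0, 0.064, -0.148, 0, 20, 0, 0, 0.064, -0.148, 0, 20, 1, 0, 0.064, -0.148, 0, 20, 1, 0, 0.064, -0.148, 0, 0, 0, 0, 0, 0, 0, 0, 0, 0, 0, 0, 0], grip=1, newtons=25)

```text
clock: 63.52
position: [0.5709, 0.4095, 0.1346]
ee_rot: [-0.544, 2.642, 0.121]
force: [0.8, 0.7, -2.6]
width: 0.597
gripper_force: 25.0
```

```bash
python3 st.py; python3 tip.py 28
```

```text
63.52 pos [570.9 409.5 134.6] ty [-0.394  0.919 -0.003] tz [ 0.401  0.169 -0.9  ] F [ 0.8  0.7 -2.6] w 0.597 gf 25.0
q [-0.65  0.46 -0.18  1.9   0.62  0.44  0.66]
scene [(np.int32(24), array([490. , 192.9])), (np.int32(28), array([442.1, 240.4])), (np.int32(34), array([402.5, 249.5]))]
top [(np.int32(49), array([238.4, 220.3]), array([0.615, 0.199])), (np.int32(58), array([195.5, 226.6]), array([0.597, 0.302])), (np.int32(33), array([134.6, 233.3]), array([0.578, 0.447]))]
tri [0.573 0.415 0.191] 0.0005
tri [0.598 0.303 0.086] 0.0017
tri [0.615 0.201 0.086] 0.0028
```

Request:
carry_out(increments=[0, 0, -40, 0, 0, 0, 0, 0, -40, 0, 0, 0, 0, 0, -20, 0, 0, 0, 0, 0, 0, 0, 0, 0])

```text
clock: 64.12
position: [0.5712, 0.4101, 0.0331]
ee_rot: [-0.544, 2.641, 0.122]
force: [-0.3, -0.4, -1.2]
width: 0.6
gripper_force: 25.0
```

```bash
python3 st.py
```

```text
64.12 pos [571.2 410.1  33.1] ty [-0.395  0.919 -0.002] tz [ 0.401  0.17  -0.9  ] F [-0.3 -0.4 -1.2] w 0.6 gf 25.0
q [-0.82  0.61  0.05  1.98  0.81  0.19  0.42]
```

Request:
carry_out(increments=[0, 0, -3, 0, 0, 0, 0, 0, -2, 0, 0, 0, 0, 0, 0, 0, 0, 0])

```text
clock: 64.5
position: [0.5719, 0.4114, 0.0315]
ee_rot: [-0.543, 2.637, 0.128]
force: [-1.9, 3.6, 4.7]
width: 0.598
gripper_force: 25.0
```

```bash
python3 st.py
```

```text
64.5 pos [571.9 411.4  31.5] ty [-0.395  0.919  0.001] tz [ 0.404  0.175 -0.898] F [-1.9  3.6  4.7] w 0.598 gf 25.0
q [-0.83  0.61  0.06  1.98  0.82  0.17  0.4 ]
```

Request:
carry_out(increments=[0, 0, 0, 0, 0, 0, 0, 0, 0, 0, 0, 0, 0, 0, 0, 0, 0, 0, -13, -6, 30, 0, 0, 0, -24, -10, 52, 0, 0, 0, -40, -10, 30, -0.06, 0.14, 0, -40, -10, 0, -0.06, 0.14, 0, -30, -10, 0, -0.06, 0.14, 0, 0, 0, 0, 0, 0, 0], grip=0.2)

```text
clock: 65.62
position: [0.4249, 0.3628, 0.141]
ee_rot: [0.63, -3.074, 0.003]
force: [1.1, 0.1, -0.2]
width: 0.801
gripper_force: 0.0
```

```bash
python3 st.py; python3 tip.py 29; python3 - <<'E'
from h import *
t=cv2.imread('pics/t29.png')
cv2.imwrite('pics/c29.png',cv2.resize(t[190:270,130:270],(700,400),interpolation=cv2.INTER_CUBIC))
E
```

```text
65.62 pos [424.9 362.8 141. ] ty [-0.393  0.919 -0.001] tz [-0.004 -0.002 -1.   ] F [ 1.1  0.1 -0.2] w 0.801 gf 0.0
q [-0.46  0.47 -0.48  1.81  0.26  0.93  0.93]
scene [(np.int32(12), array([485.8, 229.8])), (np.int32(27), array([442.1, 240.5])), (np.int32(34), array([402.5, 249.5]))]
top [(np.int32(50), array([238.4, 220.4]), array([0.615, 0.199])), (np.int32(52), array([195.5, 226.5]), array([0.598, 0.302])), (np.int32(35), array([143.7, 237.7]), array([0.568, 0.425]))]
tri [0.569 0.428 0.082] 0.0023
tri [0.598 0.303 0.086] 0.0017
tri [0.615 0.201 0.086] 0.0028
```

View pics/c29.png

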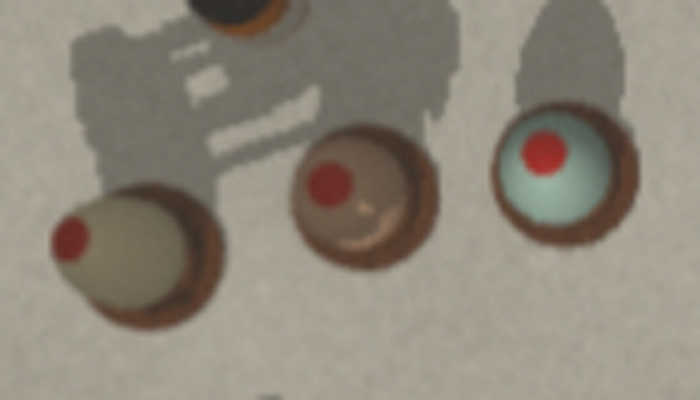

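Request:
carry_out(increments=[28, 9, 4, 0, 0, 0.173, 28, 9, 4, 0, 0, 0.173, 28, 9, 4, 0, 0, 0.173, 28, 9, 4, 0, 0, 0.173, 28, 9, 0, 0, 0, 0.173, 0, 0, 0, -0.09, 0.03, 0, 0, 0, 0, -0.09, 0.03, 0, 0, 0, 0, 0, 0, 0, 0, 0, 0, 0, 0, 0])

```text
clock: 66.85
position: [0.564, 0.408, 0.1569]
ee_rot: [1.77, -2.399, 0.17]
force: [-0.0, -1.2, 0.7]
width: 0.801
gripper_force: 0.0
```

```bash
python3 st.py
```

```text
66.85 pos [564.  408.  156.9] ty [-0.955  0.295  0.001] tz [-0.058 -0.183 -0.981] F [-0.  -1.2  0.7] w 0.801 gf 0.0
q [-0.46  0.78 -0.57  1.25  0.46  1.42  1.8 ]
```

Request:
carry_out(increments=[0, 0, -42, 0, 0, 0, 0, 0, -42, 0, 0, 0, 0, 0, -41, 0, 0, 0, 0, 0, 0, 0, 0, 0])

```text
clock: 67.35
position: [0.563, 0.4052, 0.0297]
ee_rot: [1.765, -2.394, 0.17]
force: [-0.6, -0.4, -0.0]
width: 0.796
gripper_force: 0.0
```

```bash
python3 st.py
```

```text
67.35 pos [563.  405.2  29.7] ty [-0.955  0.296  0.005] tz [-0.063 -0.187 -0.98 ] F [-0.6 -0.4 -0. ] w 0.796 gf 0.0
q [-0.46  0.89 -0.54  1.36  0.52  1.22  1.74]
```

Request:
carry_out(increments=[1, 0, 1, 0, 0, 0, 0, 0, 0, 0, 0, 0, 0, 0, 0, 0, 0, 0, 0, 0, 0, 0, 0, 0, 0, 0, 0, 0, 0, 0, 0, 0, 7, 0, 0, 0, 0.5, 1.6, 0, 0.12, -0.04, 0, 0.5, 1.6, 0, 0.12, -0.04, 0, 0.5, 1.5, 0, 0.12, -0.04, 0, 0, 0, 0, 0, 0, 0, 0, 0, 0, 0, 0, 0], grip=1, newtons=25)

```text
clock: 68.72
position: [0.5671, 0.4132, 0.0413]
ee_rot: [-1.772, 2.403, 0.156]
force: [0.3, -0.0, -2.4]
width: 0.593
gripper_force: 25.0
```

```bash
python3 st.py; python3 tip.py 30
```

```text
68.72 pos [567.1 413.2  41.3] ty [-0.955  0.296 -0.006] tz [ 0.06   0.173 -0.983] F [ 0.3 -0.  -2.4] w 0.593 gf 25.0
q [-0.24  0.77 -0.65  1.66  0.52  0.73  1.76]
scene [(np.int32(28), array([442.1, 240.4])), (np.int32(34), array([402.5, 249.5]))]
top [(np.int32(50), array([238.4, 220.4]), array([0.615, 0.199])), (np.int32(59), array([195.5, 226.6]), array([0.598, 0.302]))]
tri [0.598 0.303 0.086] 0.0017
tri [0.615 0.201 0.086] 0.0028
```

Request:
carry_out(increments=[0, -1, -5, 0, 0, 0, 0, -1, -5, 0, 0, 0, 0, 0, -2, 0, 0, 0, 0, 0, 0, 0, 0, 0])

```text
clock: 69.32
position: [0.5645, 0.4137, 0.0309]
ee_rot: [-1.775, 2.399, 0.161]
force: [-11.9, -6.8, 24.7]
width: 0.6
gripper_force: 25.0
```

```bash
python3 st.py
```

```text
69.33 pos [564.5 413.7  30.9] ty [-0.956  0.293 -0.005] tz [ 0.059  0.176 -0.983] F [-11.9  -6.8  24.7] w 0.6 gf 25.0
q [-0.25  0.78 -0.64  1.67  0.53  0.71  1.75]
```

Request:
carry_out(increments=[-1.5, -1, 2, 0, 0, 0, 0, 0, 0, 0, 0, 0])

```text
clock: 69.58
position: [0.5644, 0.413, 0.0315]
ee_rot: [-1.773, 2.398, 0.162]
force: [-2.3, 4.9, 5.7]
width: 0.597
gripper_force: 25.0
```

```bash
python3 st.py
```

```text
69.58 pos [564.4 413.   31.5] ty [-0.956  0.294 -0.005] tz [ 0.06   0.178 -0.982] F [-2.3  4.9  5.7] w 0.597 gf 25.0
q [-0.24  0.77 -0.64  1.67  0.53  0.7   1.75]
```

Release and retreat along the tool axis.

Request:
carry_out(increments=[0, 0, 0, 0, 0, 0, 0, 0, 0, 0, 0, 0, 0, 0, 0, 0, 0, 0, -2, -6, 32, 0, 0, 0, -3, -10, 55, 0, 0, 0, -30, 0, 40, -0.09, 0.03, -0.1, -50, 0, 10, -0.09, 0.03, -0.15, -50, -20, 0, 0, 0, -0.15, -30, -40, 0, 0, 0, -0.15, 0, 0, 0, 0, 0, 0], grip=0.2)

```text
clock: 70.82
position: [0.3979, 0.3305, 0.1671]
ee_rot: [-1.107, 2.936, -0.04]
force: [0.4, -0.0, -0.2]
width: 0.799
gripper_force: 0.0
```

```bash
python3 st.py; python3 tip.py 31; python3 bars.py t31 | grep orange; python3 - <<'E'
from h import *
t=cv2.imread('pics/t31.png'); s=cv2.imread('pics/s31.png')
cv2.imwrite('pics/c31.png',np.vstack([cv2.resize(t[190:270,130:270],(490,280),interpolation=cv2.INTER_CUBIC),cv2.resize(s[200:300,365:505],(490,310),interpolation=cv2.INTER_CUBIC)]))
E
```

```text
70.83 pos [397.9 330.5 167.1] ty [-0.66   0.751 -0.025] tz [ 0.012 -0.023 -1.   ] F [ 0.4 -0.  -0.2] w 0.799 gf 0.0
q [-0.35  0.4  -0.61  1.87  0.3   0.97  1.2 ]
scene [(np.int32(18), array([476.8, 227. ])), (np.int32(26), array([442.3, 240.6])), (np.int32(34), array([402.5, 249.5]))]
top [(np.int32(49), array([238.4, 220.3]), array([0.615, 0.199])), (np.int32(51), array([195.5, 226.6]), array([0.598, 0.302])), (np.int32(46), array([151.4, 241.9]), array([0.558, 0.407]))]
tri [0.559 0.408 0.086] 0.0022
tri [0.598 0.304 0.086] 0.0019
tri [0.615 0.201 0.086] 0.0028
orange 289 px [489.  242.2] xy [ 0.575 -0.422] size 42 9 yaw -9.5
orange 283 px [301.7 263.4] xy [0.513 0.044] size 42 9 yaw -10.1
orange 286 px [359.8 287.8] xy [ 0.455 -0.102] size 42 10 yaw -5.4
orange 283 px [424.7 291.1] xy [ 0.45  -0.263] size 42 9 yaw -7.6
```

View pics/c31.png

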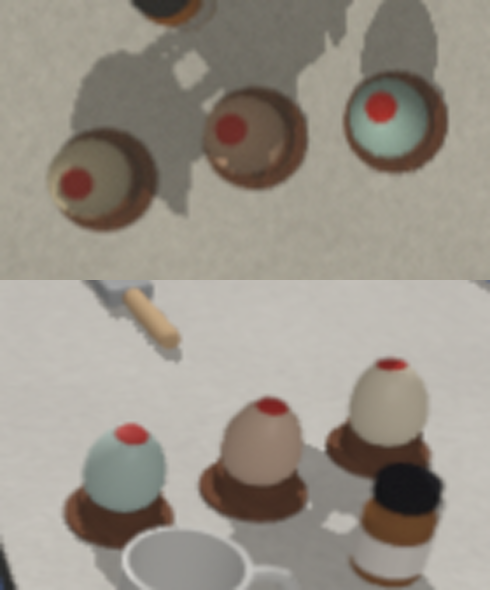

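All three eggs stand upright, and all bars show orange on top. Now the switch.

Request:
carry_out(increments=[0, -20, 40, 0, 0, -0.09, 0, -40, 40, 0, 0, -0.09, 15, -46, 4, 0, 0, -0.09, 36, -46, 0, 0, 0, -0.09, 36, -46, 0, 0, 0, -0.09, 36, -46, 0, 0, 0, -0.09, 36, -46, 0, 0, 0, -0.09, 36, -46, 0, 0, 0, -0.09, 37, -4, 0, 0.02, 0.01, 0, 0, 0, 0, 0, 0, 0, 0, 0, 0, 0, 0, 0], grip=1)

```text
clock: 72.35
position: [0.632, -0.0056, 0.2507]
ee_rot: [0.006, -3.128, 0.003]
force: [-0.0, 0.5, 0.0]
width: 0.004
gripper_force: 0.0
```

```bash
python3 st.py; python3 bars.py t32 | grep orange; python3 - <<'E'
from h import *
s=vision.get_image('scene');m=cv2.cvtColor(s,cv2.COLOR_RGB2HSV); r=((m[...,0]<8)|(m[...,0]>172))&(m[...,1]>150)&(m[...,2]>60)
k,l,st,ce=cv2.connectedComponentsWithStats(r.astype(np.uint8))
print([(st[i,4],ce[i].round(1)) for i in range(1,k) if st[i,4]>20 and 280<ce[i,0]<360])
S=vision.calibration('scene'); print('off',proj(S,[.7117,-.0086,.177]),'on',proj(S,[.788,-.0086,.177]))
E
```

```text
72.35 pos [632.   -5.6 250.7] ty [-0.004  1.    -0.002] tz [-0.014 -0.002 -1.   ] F [-0.   0.5  0. ] w 0.004 gf 0.0
q [ 0.13  0.46 -0.31  1.49  0.15  1.23  1.37]
orange 288 px [488.9 242.2] xy [ 0.575 -0.422] size 42 9 yaw -9.5
orange 199 px [295.2 262.3] xy [0.515 0.06 ] size 31 9 yaw -10.0
orange 287 px [424.7 291.1] xy [ 0.45  -0.263] size 42 9 yaw -7.9
[(np.int32(102), array([317.4, 251.7]))]
off [316.82724942 252.92653577] on [322.84325216 278.46243942]
```

Request:
carry_out(increments=[0, -3, -46, 0, 0, 0, 0, 0, -46, 0, 0, 0, 20, 0, 0, 0, 0, 0, 15, 0, 0, 0, 0, 0, 15, 0, 0, 0, 0, 0, 15, 0, 0, 0, 0, 0, 15, 0, 0, 0, 0, 0, 15, 0, 0, 0, 0, 0, 15, 0, 0, 0, 0, 0, 15, 0, 0, 0, 0, 0, 10, 0, 0, 0, 0, 0, 5, 0, 0, 0, 0, 0, 0, 0, 0, 0, 0, 0])

```text
clock: 74.08
position: [0.7598, -0.0088, 0.1589]
ee_rot: [0.007, -3.103, 0.007]
force: [-50.6, -1.8, 26.0]
width: 0.006
gripper_force: 26.0
```

```bash
python3 st.py; cat > ball.py <<'E'
from h import *
s=vision.get_image('scene');cv2.imwrite('pics/sF.png',s[:,:,::-1]);m=cv2.cvtColor(s,cv2.COLOR_RGB2HSV); r=((m[...,0]<8)|(m[...,0]>172))&(m[...,1]>150)&(m[...,2]>60)
k,l,st,ce=cv2.connectedComponentsWithStats(r.astype(np.uint8))
print([(st[i,4],ce[i].round(1)) for i in range(1,k) if st[i,4]>20 and 280<ce[i,0]<360])
E
python3 ball.py
```

```text
74.08 pos [759.8  -8.8 158.9] ty [-0.004  1.    -0.004] tz [-0.038 -0.004 -0.999] F [-50.6  -1.8  26. ] w 0.006 gf 26.0
q [ 0.08  0.75 -0.27  1.19  0.19  1.26  1.39]
[(np.int32(131), array([320.1, 276.7]))]
```

Request:
carry_out(increments=[-20, 0, 0, 0, 0, 0, -40, 0, 0, 0, 0, 0, -60, 0, 0, 0, 0, 0, -10, 0, 50, 0, 0, 0, -20, 40, 50, 0, 0, 0, -40, 50, 20, 0, 0, 0, -40, 50, 0, 0, 0, 0, -20, 50, 0, 0, 0, 0, 0, 0, 0, 0, 0, 0])

```text
clock: 75.25
position: [0.524, 0.1789, 0.2757]
ee_rot: [0.018, -3.129, 0.0]
force: [0.9, -1.5, -0.2]
width: 0.001
gripper_force: 0.0
```

```bash
python3 st.py; python3 ball.py; python3 tip.py 33; python3 bars.py t33 | grep orange; python3 sc.py s33
```

```text
75.25 pos [524.  178.9 275.7] ty [-0.012  1.    -0.   ] tz [-0.012 -0.    -1.   ] F [ 0.9 -1.5 -0.2] w 0.001 gf 0.0
q [-0.12  0.32 -0.4   1.64  0.13  1.22  1.03]
[(np.int32(146), array([320.2, 276.3]))]
scene [(np.int32(19), array([476.6, 226.9])), (np.int32(28), array([442.1, 240.4])), (np.int32(34), array([402.5, 249.5]))]
top [(np.int32(50), array([238.4, 220.4]), array([0.615, 0.199])), (np.int32(55), array([151.5, 242.1]), array([0.558, 0.406]))]
tri [0.558 0.408 0.086] 0.0023
tri [0.615 0.201 0.086] 0.0028
orange 289 px [489.  242.2] xy [ 0.575 -0.422] size 42 9 yaw -9.5
orange 289 px [301.8 263.4] xy [0.513 0.044] size 42 9 yaw -10.1
orange 280 px [360.  287.9] xy [ 0.455 -0.102] size 42 10 yaw -5.2
orange 281 px [424.8 291.1] xy [ 0.45  -0.263] size 42 9 yaw -7.6
198 box [248 230  41   8] top? [ 0.453 -0.097] upside? [ 0.436 -0.097]
178 box [184 236  41   6] top? [ 0.448 -0.264] upside? [ 0.43  -0.267]
220 box [307 239  42   6] top? [0.51  0.043] upside? [0.494 0.046]
126 box [314 271  13  13] top? [0.64  0.007] upside? [0.627 0.009]
266 box [111 273  45   8] top? [ 0.571 -0.421] upside? [ 0.556 -0.427]
```

Bars, eggs and switch are all in place, and the robot is clear. Handing in.

```bash
python3 -c "
from cell import arm
print(arm.sign_off())"
```

```text
the job is handed in; nothing more can be done
None
```

The job is handed in at about 75 s: in the last images all four bars lie on the mat with orange on top, the three eggs stand in their rings red end up (teal leaning about 6°), and only then was the lever pushed over to its stop; I did not re-measure the jar, vial and mug at the end.

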